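# Put the lost property away and lock the box

### The job

Put away the things guests have left on the lobby counter (the sunglasses case, power bank, torch, wooden room-key fob and radio, whichever are there): press the red button on the blue lost-property box and steady the spring lid with your hand so that it comes all the way up without flying open, and lay all of them in the box. Then close the lid without slamming it until it clicks, take the flat-blade key from its wooden stand and with it turn the brass slotted lock clockwise to its stop, and stand the key back in its stand; leave the ornaments and other things on the counter where they are.

Things in the scene. Friction and masses are not known exactly. Their poses are not given: they have to be found in the camera images.
- box: blue steel box bolted to the counter, 200 mm deep (x), 360 wide (y), rim 90 high, walls and floor 5 thick. Origin: centre of its underside; +x is the hinge side, -x its front. A dark housing (36 mm deep, 86 wide, 90 high) on the middle of the front carries the red button. Catch and lock parts hang up to 30 mm below the shut lid near the front wall only: things up to 55 mm high fit under it
- lid (a joint): lid angle (rad): 0 shut, 1.65 open (a stop; just past upright). A 6 mm steel plate, 200 x 360 mm, hinged on the box's far (+x) top edge. Its spring lifts it when the catch lets go (1.3 N at the front edge when shut, 0.8 N when open) and holds it open; left alone it flies up at over 4 rad/s. Pushed right down (about 4 N at the front edge) it clicks under the catch and stays within 0.01 of 0
- lid_edge (a point): middle of the lid's front edge, on its upper face; when shut 96 mm above the counter, at x = -100 mm in the box frame
- lid_hinge (a point): middle of the lid's hinge line (which runs along the box's y), at x = +100 mm, z = 90 mm in the box frame
- button_top (a point): centre of the top of the red catch button, 22 mm (box x) by 50 mm (box y), at x = -118 mm in the box frame; up, its top is 112 mm above the counter, 16 mm higher than the shut lid
- button (a joint): travel of the button (m): 0 up, 0.008 fully down (2 N to start, 6 N fully down); the lid is let go at about 0.005. It springs back, and dips as the lid clicks shut
- cam (a joint): angle of the brass slotted lock (rad), growing clockwise seen from above: 0 open, 1.571 locked, seated on its stop (a tongue is then under a keeper in the box). It starts between 0 and 0.3, is stiff (0.1 N m) and stays where it is left. At 0 the slot runs along the box's y, at 1.571 along the box's x
- cam_slot (a point): centre of the mouth of the lock's slot; the slot runs along this point's y: 30 mm long, 7 wide, 9 deep. The lock is a brass disc about 36 mm across that stands 11 mm above the lid near the left end of its front edge: when shut at x = -62 mm, y = +120 mm, 107 mm above the counter (box frame)
- key: flat-blade key, upright in its stand, 0.12 kg. Origin: middle of the blade's end; z up along the key. Steel blade 26 mm wide (y), 4 thick (x), 40 long (last 4 mm thinned to 2.4); brass collar 30 x 42 mm at z = 40 to 48; wooden handle 22 mm (x) by 30 mm (y) at z = 48 to 120. The blade has about 0.12 rad of play in the lock's slot
- key_tip (a point): middle of the blade's end
- stand: dark wooden stand for the key, 60 mm (x) by 80 mm (y), 48 mm high, fixed. Origin: centre of its underside. In it the key's collar rests on the top, the blade end 8 mm above the counter
- stand_slot (a point): centre of the mouth of the stand's slot, on its top; the slot is 10 mm (x) by 32 mm (y), 44 mm deep
- case: left behind by a guest (may be absent): black hard sunglasses case with a brass line round it, 140 x 44 x 34 mm (its axes x, y, z). Origin: centre of the underside; x along its length
- powerbank: left behind by a guest (may be absent): white power bank, 120 x 42 x 24 mm. Origin: centre of the underside; x along its length
- torch: left behind by a guest (may be absent): orange torch with a black square head, 130 mm long; the head, the last 36 mm at +x, is 42 mm wide and 40 mm high, the handle 34 x 34 mm (its underside 3 mm up). Origin: centre of the underside; x along its length
- fob: left behind by a guest (may be absent): pale wooden room-key fob with a brass band, 130 x 40 x 22 mm. Origin: centre of the underside; x along its length
- radio: left behind by a guest (may be absent): yellow hand-held radio, body 98 x 42 x 32 mm (from x = -65 to +33 mm) with a black stub aerial 14 mm thick that runs on to x = +65 mm. Origin: centre of the underside; x along its length
- pump_bottle: bystander: red soap bottle with a green pump, 60 mm across, 172 mm high. Origin: centre of its underside
- fish: bystander: painted wooden fish on a base, 110 mm long, 90 mm high. Origin: centre of its underside
- desk_bell: bystander: brass desk bell, 84 mm across, 64 mm high. Origin: centre of its underside
- succulent: bystander: small green plant in a clay pot, 68 mm across, 90 mm high. Origin: centre of its underside
- mug: bystander: white mug, 74 mm across, 85 mm high. Origin: centre of its underside
- rooster: bystander: red painted metal rooster, 68 mm base, 160 mm high. Origin: centre of its underside
There are look-alikes about, which are no part of the job. Leave any green or purple look-alike of the torch alone.

How it is judged (in metres and radians):
On the way, in this order (a step that is already met when the one before it is completed fails the run):
1. the lid stands fully open (value of joint lid above 1.5 rad), for 0.2 s.
2. all the left things that are there lie in the box (x of case in the frame of box between -0.1 and 0.1 m and y of case in the frame of box between -0.18 and 0.18 m and z of case in the frame of box between 0 and 0.075 m and x of powerbank in the frame of box between -0.1 and 0.1 m and y of powerbank in the frame of box between -0.18 and 0.18 m and z of powerbank in the frame of box between 0 and 0.075 m and x of torch in the frame of box between -0.1 and 0.1 m and y of torch in the frame of box between -0.18 and 0.18 m and z of torch in the frame of box between 0 and 0.075 m and x of fob in the frame of box between -0.1 and 0.1 m and y of fob in the frame of box between -0.18 and 0.18 m and z of fob in the frame of box between 0 and 0.075 m and x of radio in the frame of box between -0.1 and 0.1 m and y of radio in the frame of box between -0.18 and 0.18 m and z of radio in the frame of box between 0 and 0.075 m and linear speed of each of case, powerbank, torch, fob, radio below 0.05 m/s), for 0.2 s.
3. the lid is shut and caught (value of joint lid below 0.025 rad), for 0.2 s.
4. the lock is turned fully home with the key's blade in its slot, the lid shut (value of joint cam above 1.48 rad and value of joint lid below 0.025 rad and distance between key_tip and cam_slot below 0.015 m), for 0.2 s.
At the end, for the whole second after the job is handed in: Every left thing is in the box (origin inside its outline, under 75 mm up), the lid shut (under 0.025 rad), the lock at its stop (over 1.48 rad), and the key at rest upright (0.12 rad) in its stand, blade end within 12 mm of the slot's centre line, 30 mm deep or more (x of case in the frame of box between -0.1 and 0.1 m and y of case in the frame of box between -0.18 and 0.18 m and z of case in the frame of box between 0 and 0.075 m and x of powerbank in the frame of box between -0.1 and 0.1 m and y of powerbank in the frame of box between -0.18 and 0.18 m and z of powerbank in the frame of box between 0 and 0.075 m and x of torch in the frame of box between -0.1 and 0.1 m and y of torch in the frame of box between -0.18 and 0.18 m and z of torch in the frame of box between 0 and 0.075 m and x of fob in the frame of box between -0.1 and 0.1 m and y of fob in the frame of box between -0.18 and 0.18 m and z of fob in the frame of box between 0 and 0.075 m and x of radio in the frame of box between -0.1 and 0.1 m and y of radio in the frame of box between -0.18 and 0.18 m and z of radio in the frame of box between 0 and 0.075 m and value of joint lid below 0.025 rad and value of joint cam above 1.48 rad and horizontal distance between key_tip and stand_slot below 0.012 m and z of key_tip in the frame of stand_slot below -0.03 m and angle between key's own z axis and vertical below 0.12 rad and linear speed of key below 0.05 m/s); the robot touches nothing.
It fails at once if the lid flies open (faster than 2.5 rad/s) (velocity of joint lid above 2.5 rad/s).
It fails at once if the lid is slammed (falls faster than 2.5 rad/s) (velocity of joint lid below -2.5 rad/s).
It fails at once if a bystander is moved more than 40 mm (distance of any of pump_bottle, fish, desk_bell, succulent, mug, rooster from where it was at the start of the episode above 0.04 m).
Of case, powerbank, torch, fob, radio only 2 to 4 are there at a start; the rules pass over those that are not, and their reading is None.
At some moment in a run one of case, powerbank, torch, fob, radio may be knocked a few centimetres aside while the robot is not near it.
It also fails if it takes over 210 s, if anything falls off the work surface, if the arm or the gripper's body presses on something with over 40 N, if the wrist force passes 120 N, or if a joint passes its speed limit or range.

### The arm

A 6-joint arm with a two-finger parallel gripper is mounted at the origin on the work surface. World frame = base frame: x ahead of the robot, y to its left, z up, the work surface at z = 0. Lengths are in mm, angles in rad, forces in N, time in s.
With the tool pointing down it reaches from about 225 to 725 mm from the base axis. Payload 3.1 kg.
Tool frame: the origin (TCP) lies midway between the tips of the shut fingers; the grasp point (between the pads) lies 19 mm behind it; z points along the fingers, x is the direction in which the jaws open and shut, and the axes are right-handed (so a half turn about z gives the same grasp; the last joint's range is limited). The gripper opens to 85 mm and grips with 20 to 120 N. Pads are 22 mm wide; open, the fingers measure 114 mm over their backs; the gripper's body (76 mm by 85 mm) begins 54 mm behind the grasp point. The pads swing forward as they close: fully open they stand 13 mm farther back than shut.
Start: joints at [-1.237, 0.048, 0.099, 1.622, 0, 1.443], TCP at [233.904, -470.007, 231.312] pointing down, gripper open.
Joint ranges: [-2.91, 2.91], [-0.99, 1.94], [-1.21, 1.42], [-2.12, 2.29], [-1.49, 1.47], [-3.14, 3.14]. Speed limits (rad/s): [2.79, 2.79, 3.14, 3.14, 3.14, 3.14].

### API

Orientations are given as a unit quaternion [w, x, y, z].
In Python, from bench import status, get_image, robot, regions_of, place_of gives the robot as it stands.
- The arm moves only by the tool carry_out, never from a script. Its argument "increments" is text: rows parted by semicolons, each of 6 numbers parted by spaces: the shift along the tool's x, y, z normalised to -1 to 1, where 1 is 0.1 m, then the turn, a rotation vector about the tool's x, y, z normalised to -1 to 1, where 1 is 1.5 rad. A call has 1 to 20 rows; each row is the pose to reach, as a shift and turn from the pose commanded when the call began, along the tool's axes at that moment; what a row does not reach only later rows make up. A row lasts 1/8 s, in which the tool goes at most 62.5 mm and 10.7 degrees, less where a joint would pass 70% of its speed; a pose out of reach is approached as far as the arm can. A call with a number of a shift or a turn outside -1 to 1 is refused whole. A call with a gripper value outside its range is refused whole. "grip" is the closure, from 0 (fully open) to 1 (shut), set as the call begins (left out, the last holds). The fingers move at their own pace and stop on an object; the grip force is fixed at half the most. Time passes only in rows, so rows that repeat a pose let the fingers close. It gives the time, the measured TCP pose, the force and the opening at its end, in the units of the state.
- status.get_obs(): the state, without advancing time (a new reading comes with each control period).
- get_image(name): name is "scene" or "top" or "wrist"; returns a dict with "img" (384x512x3 uint8, red, green, blue), "fx", "fy", "cx", "cy" (pixels), "R" (3x3) and "t" (3): a world point X has camera coordinates R X + t; the wrist camera has in their place "mount" (4x4, takes a point from camera to tool coordinates, whose origin is the TCP and whose axes are the tool frame's). Camera axes: x right, y down, z forward; pixel columns grow to the right and rows downward; lengths in mm; the calibration is good to about 2 mm. A picture is of the moment at which its call begins: read the wrist's pose just before it. There is no depth.
- robot.sign_off(): hands the job in, once; it reports no verdict.
Trained networks look in the newest picture that a camera, given by its name, has taken for a name from the list of things; names that differ only in an ending like _2 or _b are one class to them, and where a whole thing is asked for, a point or a joint stands for the part that bears it (a point fixed in the world has none). Each returns a list of dicts, best first, with "confidence" (0 to 1); they miss things now and then, are a little off and sometimes report something else, mostly with a low value. They report only what shows in the picture. A call takes as long as a camera call. They do not tell look-alikes from the thing itself.
- regions_of(name, camera): "mask" (384x512 bool, what is visible of it).
- place_of(name, camera): "at" ([x, y, z] in mm, in the coordinates of the camera as it stood for that picture, good to about 4 mm: a listed point, or the origin of a listed thing).
The state is a dict: "time_s": time; "qpos": joint angles; "dq": joint speeds; "joint_efforts": joint torques, N m; "eef_pos": TCP position; "eef_rot": TCP orientation; "wrist_force": force on the tool from outside, world axes, zero at the start; "moment": the same for the moment, N m; "width": opening from 0.0 (shut) to 1.0 (fully open).
Only numpy, scipy, OpenCV 4.12 (cv2) and the standard library are available. Lean on these libraries where they do the work, as an engineer would, in place of code of your own. Each camera call takes 0.05 s, during which the arm holds its last target. There are 200 camera calls.

## Working session

There is one attempt and no reset: what is moved stays moved. The work goes in short steps, Python scripts to look and compute and a tool call to move; the robot and the scene stay as the last step left them, time stands still between calls to the robot, and variables do not carry over. Pictures are saved under pics/ and viewed, about 12 in all and at most 16, crops included, and the job is handed in when it is done.

Besides the shell and the picture viewer there is one more tool, called in YAML: its name, and indented under it one key for each argument. carry_out: Moves the arm, as the interface text tells. Its arguments: {"type":"object","properties":{"increments":{"type":"string"},"grip":{"type":"number"}},"required":["increments"]}

```bash
mkdir -p pics; ls; cat > h.py <<'E'
import numpy as np, cv2
from bench import status, get_image, robot, regions_of, place_of
from scipy.spatial.transform import Rotation as Ro
def tool():
    o=status.get_obs(); q=np.array(o['eef_rot'],float)
    return np.array(o['eef_pos'],float), Ro.from_quat(q[[1,2,3,0]]).as_matrix(), o
def cam2w(p,c,d,pose=None):
    p=np.array(p,float)
    if c=='wrist':
        P,R,_=pose; m=np.array(d['mount']); return R@(m[:3,:3]@p+m[:3,3])+P
    return np.array(d['R']).T@(p-np.array(d['t']))
def save(d,n,crop=None,s=1):
    im=d['img'][:,:,::-1]
    if crop: im=im[crop[1]:crop[3],crop[0]:crop[2]]
    if s!=1: im=cv2.resize(im,None,fx=s,fy=s,interpolation=cv2.INTER_CUBIC)
    cv2.imwrite('pics/'+n,im)
def pix2w(u,v,z,d,c,pose=None):
    r=np.array([(u-d['cx'])/d['fx'],(v-d['cy'])/d['fy'],1.])
    a=cam2w([0,0,0],c,d,pose); b=cam2w(r,c,d,pose)-a
    return a+b*(z-a[2])/b[2]
def w2pix(X,d,c,pose=None):
    if c=='wrist':
        P,R,_=pose; m=np.array(d['mount']); p=m[:3,:3].T@(R.T@(np.array(X)-P)-m[:3,3])
    else: p=np.array(d['R'])@X+np.array(d['t'])
    return p[0]/p[2]*d['fx']+d['cx'],p[1]/p[2]*d['fy']+d['cy']
E
python3 - <<'E'
from h import *
print(tool())
for c in ['top','scene']:
    d=get_image(c); save(d,c+'0.png',s=1.5)
    print(c,d['fx'],d['cx'],d['cy'],np.round(d['R'],3).tolist(),np.round(d['t']))
    for n in ['box','lid_edge','lid_hinge','button_top','cam_slot','key','key_tip','stand','stand_slot','case','powerbank','torch','fob','radio','pump_bottle','fish','desk_bell','succulent','mug','rooster']:
        for r in place_of(n,c)[:4]:
            if r['confidence']>.2: print(n,round(r['confidence'],2),np.round(cam2w(r['at'],c,d)))
E
```

```text
pics
(array([ 233.68907677, -469.45153528,  230.11106338]), array([[ 4.45499676e-01, -8.95281781e-01, -7.55443500e-04],
       [-8.95279107e-01, -4.45500210e-01,  2.20975889e-03],
       [-2.31490711e-03, -3.08114085e-04, -9.99997273e-01]]), {'time_s': 0.0, 'qpos': array([-1.23684633e+00,  4.87493862e-02,  9.75843174e-02,  1.62196656e+00,
        1.05998941e-05,  1.44301303e+00]), 'dq': array([-0.0006779 , -0.00025442,  0.00101611, -0.00147344,  0.00120108,
        0.00283289]), 'joint_efforts': array([ 5.13933282e-04, -3.38785529e+01,  3.20013714e+01,  2.03123584e-02,
       -1.26060290e-04, -4.68998707e-07]), 'eef_pos': array([ 233.68907677, -469.45153528,  230.11106338]), 'eef_rot': array([-7.40423148e-04,  8.50146628e-01, -5.26544725e-01, -9.02888545e-04]), 'wrist_force': array([-0.46615473, -0.12368262,  0.03970984]), 'moment': array([ 0.01624047, -0.00365582,  0.00790369]), 'width': 0.9942935264943122})
top 354.109339124774 253.13629821360567 187.1645691684933 [[0.001, -1.0, -0.008], [-0.987, 0.0, -0.161], [0.161, 0.008, -0.987]] [  16.  530. 1151.]
box 0.77 [577. -31.   5.]
li
[... 1220 characters left out ...]
58 [681. -34.  90.]
button_top 0.43 [465. -28. 114.]
cam_slot 0.41 [524.  90. 105.]
key 0.47 [ 519. -344.    7.]
key_tip 0.68 [ 513. -343.    5.]
stand 0.78 [ 520. -343.   -6.]
stand 0.57 [ 770. -100.    3.]
stand_slot 0.9 [ 518. -345.   48.]
case 0.91 [ 627. -323.    1.]
powerbank 0.8 [514. 333.  -2.]
torch 0.93 [683. 508.   0.]
torch 0.81 [327. 136.  -4.]
torch 0.74 [ 502. -523.    3.]
torch 0.7 [373. 460.  -2.]
fob 0.69 [ 403. -333.   -1.]
fob 0.65 [ 516. -341.   -3.]
pump_bottle 0.95 [540. 512.  -1.]
fish 0.72 [ 770. -101.   -1.]
desk_bell 0.74 [763. 117.  -2.]
desk_bell 0.65 [ 404. -333.    1.]
succulent 0.83 [ 500. -524.    6.]
mug 0.93 [ 266. -289.   -2.]
rooster 0.83 [238. 339.  -2.]
```

View pics/top0.png

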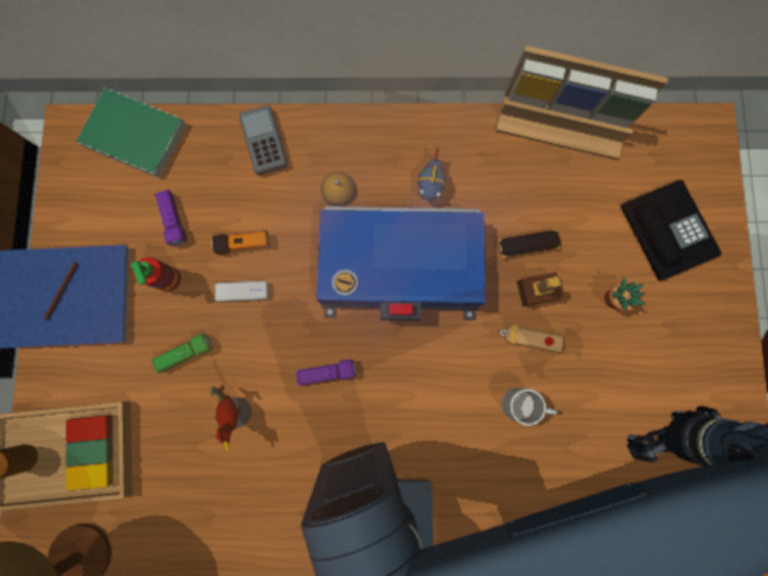

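View pics/scene0.png

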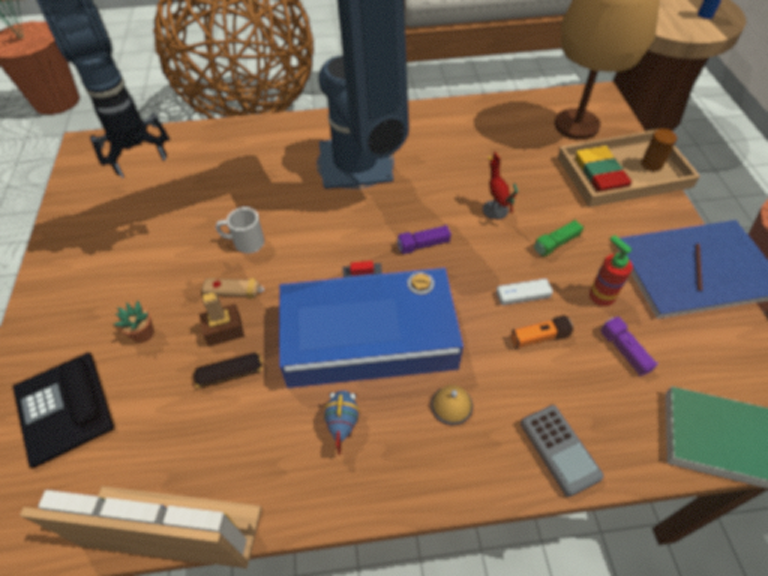

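Four left things are visible in the top picture (768×576): the case at (530,243), fob at (536,339), power bank at (241,291) and orange torch at (240,241). There is no radio. The purple torches at (170,217) and (326,374) and the green one at (180,352) are look-alikes to leave alone. The orange one with the black square head fits the description.

I'll move to a hover over the box front with the tool aligned to the box.

carry_out:
  increments: "-0.63 -0.98 0 0 0 -0.718;-0.63 -0.98 0 0 0 -0.718;-0.63 -0.98 0 0 0 -0.718;-0.63 -0.98 0 0 0 -0.718;-0.63 -0.98 0 0 0 -0.718;-0.63 -0.98 0 0 0 -0.718;-0.63 -0.98 0 0 0 -0.718"
  grip: 0

```text
time_s: 2.98
eef_pos: [293.6, -369.9, 231.4]
eef_rot: [0.0, 1.0, -0.017, 0.0]
wrist_force: [0.5, -0.3, 0.1]
width: 1.004
```

carry_out:
  increments: "0.35 -0.5 0 0 0 0;0.7 -1 0 0 0 0;0.7 -1 0 0 0 0"

```text
time_s: 3.35
eef_pos: [368.6, -269.2, 231.6]
eef_rot: [-0.0, 1.0, -0.014, 0.0]
wrist_force: [-0.3, 0.1, -0.4]
width: 0.996
```

carry_out:
  increments: "0.35 -0.5 0 0 0 0;0.7 -1 0 0 0 0;0.7 -1 0 0 0 0"

```text
time_s: 3.72
eef_pos: [441.2, -172.3, 231.2]
eef_rot: [-0.0, 1.0, -0.014, 0.0]
wrist_force: [-1.0, -0.5, 0.8]
width: 0.996
```

carry_out:
  increments: "0.35 -0.5 0 0 0 0;0.7 -1 0 0 0 0;0.7 -1 0 0 0 0;0.7 -1 0 0 0 0"

```text
time_s: 4.22
eef_pos: [512.5, -78.4, 231.1]
eef_rot: [0.001, 1.0, -0.017, -0.001]
wrist_force: [0.5, 0.2, -0.5]
width: 1.0
```

```bash
python3 - <<'E'
from h import *
p=tool(); d=get_image('wrist'); save(d,'w1.png'); print(p[0],np.round(d['mount'],3).tolist(),d['fx'])
for n in ['box','lid_edge','lid_hinge','button_top','cam_slot']:
    for r in place_of(n,'wrist')[:2]: print(n,round(r['confidence'],2),np.round(cam2w(r['at'],'wrist',d,p),1))
t=get_image('top');s=get_image('scene')
for c,dd in (('top',t),('scene',s)):
  for n in ['box','lid_edge','lid_hinge','button_top','cam_slot']:
    for r in place_of(n,c)[:1]: print(c,n,round(r['confidence'],2),np.round(cam2w(r['at'],c,dd),1))
# item orientations from masks (top)
for n in ['case','powerbank','torch','fob','stand']:
    for r in regions_of(n,'top')[:5]:
        ys,xs=np.nonzero(r['mask'])
        if len(xs)<30: continue
        P=np.array([pix2w(u,v,20,t,'top')[:2] for u,v in zip(xs,ys)]).astype(np.float32)
        (c,wh,a)=cv2.minAreaRect(P); print(n,round(r['confidence'],2),np.round(c),np.round(wh),round(a,1))
E
```

```text
[512.50596943 -78.43103754 231.12062172] [[1.0, -0.0, 0.0, 0.265], [0.0, 0.96, 0.281, -72.324], [-0.0, -0.281, 0.96, -142.645], [0.0, 0.0, 0.0, 1.0]] 284.79627926586846
box 0.94 [580.8 -26.4  -3.3]
lid_edge 0.91 [478.8 -27.5 100.7]
lid_hinge 0.83 [678.2 -28.2  90.1]
lid_hinge 0.28 [480.1 -26.3  98.9]
button_top 0.61 [462.6 -26.  113.1]
cam_slot 0.61 [465.2 -22.9 113.6]
cam_slot 0.54 [ 406.6 -334.3    1.7]
top box 0.64 [575.9 -28.1   5.1]
top lid_edge 0.81 [474.4 -28.3  98.3]
top lid_hinge 0.92 [679.8 -35.8  92.5]
top cam_slot 0.45 [518.3  90.7 111.6]
scene box 0.88 [579.3 -26.5  -1.7]
scene lid_edge 0.7 [474.8 -26.5  93.4]
scene lid_hinge 0.8 [684.  -31.2  91.9]
scene button_top 0.68 [464.6 -28.1 112.4]
scene cam_slot 0.56 [518.4  90.  104.2]
case 0.9 [ 621. -330.] [ 48. 145.] 10.6
powerbank 0.62 [510. 331.] [121.  42.] 90.0
torch 0.89 [623. 338.] [ 45. 133.] 4.8
torch 0.8 [327. 136.] [ 41. 133.] 7.8
torch 0.76 [683. 509.] [134.  41.] 17.6
torch 0.65 [370. 462.] [ 40. 133.] 25.4
torch 0.43 [508. 330.] [125.  45.] 90.0
fob 0.95 [ 401. -328.] [140.  46.] 79.4
fob 0.57 [ 515. -349.] [66. 96.] 11.4
stand 0.77 [ 515. -347.] [62. 90.] 12.1
stand 0.68 [ 502. -537.] [85. 70.] 85.5
```

View pics/w1.png

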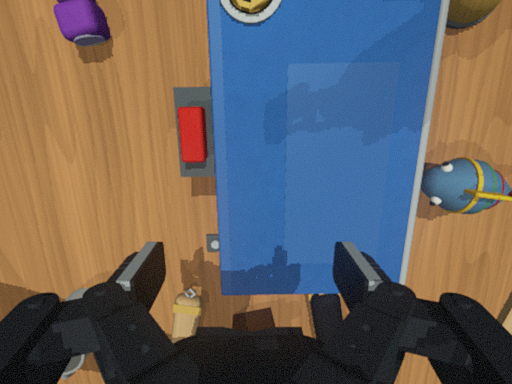

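The wrist picture shows the red button at (193,135), the lid's front edge running (208,5)–(220,295), and the lock at (250,5). I'll refine the box pose from these pixels.

```bash
python3 - <<'E'
from h import *
p=tool(); d=get_image('wrist')
im=d['img'].astype(int)
m=(im[:,:,0]>120)&(im[:,:,1]<50); m[:,300:]=0
n,l,st,ce=cv2.connectedComponentsWithStats(m.astype(np.uint8)); i=1+np.argmax(st[1:,4]); print(st[i],ce[i])
ys,xs=np.nonzero(l==i)
P=np.array([pix2w(u,v,112,d,'wrist',p)[:2] for u,v in zip(xs,ys)]).astype(np.float32)
print('button',cv2.minAreaRect(P))
b=(im[:,:,2]>im[:,:,0]+50)&(im[:,:,2]>120)
pts=[]
for v in range(20,290,5):
    u=np.nonzero(b[v,190:260])[0]
    if len(u): pts.append(pix2w(190+u[0],v,96,d,'wrist',p)[:2])
pts=np.array(pts); k=np.polyfit(pts[:,1],pts[:,0],1); r=pts[:,0]-np.polyval(k,pts[:,1]); print('edge x at y=-28',np.polyval(k,-28),'slope',k[0],'res',r.std())
col=[(v) for v in range(250,330) if b[v,260]]; print('lid end',pix2w(260,max(col),96,d,'wrist',p))
E
```

```text
[178 109  26  55 927] [190.6407767  134.88888889]
button ((462.3341064453125, -25.37763023376465), (48.27117919921875, 20.96514892578125), 88.94457244873047)
edge x at y=-28 480.55259170347756 slope 0.014183815911487199 res 0.5076414100660606
lid end [ 522.0095891  -198.89033093   96.        ]
```

carry_out:
  increments: "-0.02 -0.53 0.5 0 0 0.01;-0.02 -0.53 0.95 0 0 0.01;-0.02 -0.53 0.95 0 0 0.01;-0.02 -0.53 0.95 0 0 0.01"
  grip: 0

```text
time_s: 5.92
eef_pos: [513.9, -24.4, 138.3]
eef_rot: [0.0, 1.0, -0.024, 0.001]
wrist_force: [-0.3, -0.8, 1.1]
width: 0.997
```

carry_out:
  increments: "0 0 0.1 0 0 0;0 0 0.2 0 0 0;0 0 0.2 0 0 0;0 0 0.2 0 0 0"

```text
time_s: 6.42
eef_pos: [512.9, -24.0, 116.6]
eef_rot: [0.0, 1.0, -0.024, 0.0]
wrist_force: [0.9, 0.3, 0.3]
width: 1.003
```

```bash
python3 - <<'E'
from h import *
p=tool();print(p[0],p[2]['wrist_force'],p[2]['width'])
s=get_image('scene');save(s,'s1.png',(150,130,330,280),4)
E
```

```text
[512.94532477 -23.9536349  116.55859766] [0.862929   0.31955375 0.29880588] 1.0028853718537207
```

View pics/s1.png

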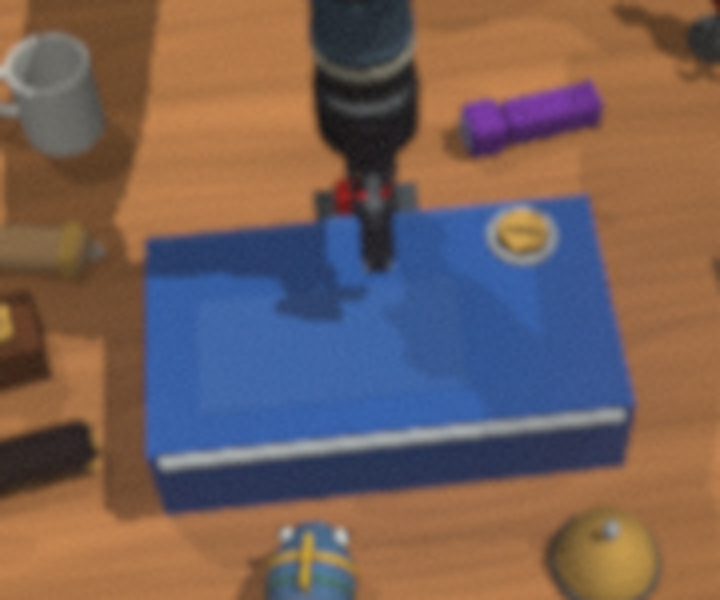

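The back finger is over the lid at (378,265), and the front finger is over the button. I'll lower in small steps.

carry_out:
  increments: "0 0 0.06 0 0 0;0 0 0.12 0 0 0;0 0 0.14 0 0 0;0 0 0.14 0 0 0"

```text
time_s: 6.98
eef_pos: [512.4, -23.7, 101.9]
eef_rot: [-0.0, 1.0, -0.023, -0.0]
wrist_force: [0.9, 0.7, 0.9]
width: 1.001
```

carry_out:
  increments: "0 0 0.02 0 0 0;0 0 0.04 0 0 0;0 0 0.05 0 0 0;0 0 0.05 0 0 0"

```text
time_s: 7.48
eef_pos: [513.0, -23.8, 97.7]
eef_rot: [0.0, 1.0, -0.023, 0.0]
wrist_force: [-0.2, -0.5, 1.7]
width: 1.0
```

carry_out:
  increments: "0 0 0.02 0 0 0;0 0 0.03 0 0 0;0 0 0.03 0 0 0"

```text
time_s: 7.85
eef_pos: [513.0, -23.8, 94.5]
eef_rot: [0.0, 1.0, -0.024, 0.0]
wrist_force: [0.5, 0.4, 4.5]
width: 1.001
```

carry_out:
  increments: "0 0 0.015 0 0 0;0 0 0.02 0 0 0;0 0 0.02 0 0 0"

```text
time_s: 8.22
eef_pos: [513.0, -23.8, 92.7]
eef_rot: [0.0, 1.0, -0.024, 0.0]
wrist_force: [-1.0, 0.3, 6.0]
width: 1.004
```

carry_out:
  increments: "0 0 -0.05 0 0 0;0 0 -0.1 0 0 0;0 0 -0.16 0 0 0;0 0 -0.2 0 0 0;0 0 -0.2 0 0 0;0 0 -0.2 0 0 0"

```text
time_s: 8.98
eef_pos: [512.6, -23.8, 112.0]
eef_rot: [-0.0, 1.0, -0.024, -0.0]
wrist_force: [1.0, 0.9, 0.9]
width: 0.997
```

```bash
python3 - <<'E'
from h import *
for i in range(4):
  s=get_image('scene'); print(tool()[2]['wrist_force'])
print([(round(r['confidence'],2),np.round(cam2w(r['at'],'scene',s),1)) for r in place_of('lid_edge','scene')])
E
```

```text
[ 0.31577794 -0.55383763  0.49395014]
[ 0.66038401 -0.39271245  0.76008604]
[0.502116   0.15260295 2.48851511]
[ 0.53919551 -0.93968592  0.8733472 ]
[(0.82, array([486.3, -27.1, 141. ])), (0.5, array([ 772.8, -105.2,    1.4]))]
```

The lid edge is at z≈141 and the hand is holding it (lid ≈0.23 rad), which agrees with my geometry. I'll follow the arc up.

carry_out:
  increments: "0.01 0 -0.1 0 0 0;0.02 0 -0.165 0 0 0;0.03 0 -0.23 0 0 0;0.05 0 -0.3 0 0 0;0.07 0 -0.365 0 0 0;0.09 0 -0.433 0 0 0;0.114 0 -0.5 0 0 0;0.146 0 -0.568 0 0 0;0.18 0 -0.635 0 0 0;0.214 0 -0.7 0 0 0;0.25 0 -0.768 0 0 0;0.3 0 -0.828 0 0 0;0.348 0 -0.885 0 0 0;0.4 0 -0.945 0 0 0;0.454 0 -1 0 0 0;0.454 0 -1 0 0 0"

```text
time_s: 11.22
eef_pos: [558.8, -26.0, 212.9]
eef_rot: [0.0, 1.0, -0.023, 0.001]
wrist_force: [-0.4, 0.2, 0.9]
width: 0.999
```

carry_out:
  increments: "0.065 0 -0.045 0 0 0;0.134 0 -0.09 0 0 0;0.203 0 -0.13 0 0 0;0.274 0 -0.163 0 0 0;0.35 0 -0.185 0 0 0;0.43 0 -0.205 0 0 0;0.507 0 -0.222 0 0 0;0.585 0 -0.237 0 0 0;0.665 0 -0.242 0 0 0;0.745 0 -0.247 0 0 0;0.825 0 -0.25 0 0 0;0.905 0 -0.25 0 0 0;1 0 -0.25 0 0 0;1 0 -0.25 0 0 0"

```text
time_s: 12.98
eef_pos: [658.2, -31.0, 236.6]
eef_rot: [0.0, 1.0, -0.024, -0.001]
wrist_force: [0.3, 0.1, -1.0]
width: 0.997
```

```bash
python3 - <<'E'
from h import *
p=tool();print(p[0],p[2]['wrist_force'],p[2]['qpos'])
s=get_image('scene');save(s,'s2.png',(130,80,350,260),3.5)
print([(round(r['confidence'],2),np.round(cam2w(r['at'],'scene',s),1)) for r in place_of('lid_edge','scene')])
E
```

```text
[658.23878533 -30.96452243 236.601583  ] [ 0.31977537  0.06791847 -0.99920758] [-1.48410624e-01  4.22727138e-01  5.52022500e-01  1.70125115e+00
 -6.11259742e-04  1.46966351e+00]
[(0.96, array([697.9, -30.7, 286.7]))]
```

View pics/s2.png

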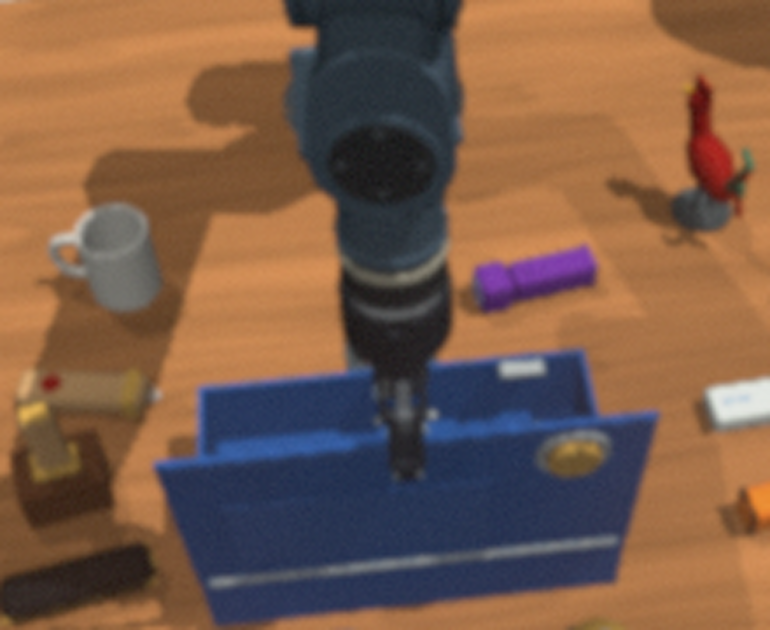

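The lid is fully open: its edge is at (698,−31,287), about 1.65 rad. The lid spans (160,465)–(655,420) in the crop, and the keeper is at (520,368). Next I'll back out and go to the fob.

carry_out:
  increments: "-0.1 0 -0.4 0 0 0;-0.1 0 -0.7 0 0 0;-0.1 0 -0.7 0 0 0;-1 0.5 -0.8 0 0 0;-1 1 -0.8 0 0 0;-1 1 -0.8 0 0 0"

```text
time_s: 13.82
eef_pos: [551.1, -127.9, 316.4]
eef_rot: [0.0, 1.0, -0.025, -0.001]
wrist_force: [0.7, -0.2, 0.7]
width: 1.001
```

carry_out:
  increments: "-0.5 0.5 0 0 0 0;-1 1 0.5 0 0 0;-1 1 0.5 0 0 0"

```text
time_s: 14.2
eef_pos: [446.4, -221.4, 264.4]
eef_rot: [-0.001, 1.0, -0.024, -0.002]
wrist_force: [0.9, 0.5, 0.8]
width: 0.996
```

carry_out:
  increments: "-0.25 0.5 0.4 0 0 0;-0.5 0.83 0.5 0 0 0;-0.5 0.83 0.5 0 0 0;-0.5 0.83 0.5 0 0 0"

```text
time_s: 14.7
eef_pos: [395.2, -301.0, 217.0]
eef_rot: [-0.001, 1.0, -0.024, 0.0]
wrist_force: [0.6, 0.0, 0.5]
width: 1.002
```

```bash
cat >> h.py <<'E'
def find(n,c='wrist',z=12,near=None,show=True):
    p=tool(); d=get_image(c); out=[]
    for r in place_of(n,c)[:3]: print('place',n,round(r['confidence'],2),np.round(cam2w(r['at'],c,d,p),1))
    for r in regions_of(n,c)[:3]:
        ys,xs=np.nonzero(r['mask'])
        if len(xs)<30: continue
        P=np.array([pix2w(u,v,z,d,c,p)[:2] for u,v in zip(xs,ys)]).astype(np.float32)
        ct,wh,a=cv2.minAreaRect(P)
        print('mask',round(r['confidence'],2),np.round(ct,1),np.round(wh,1),'jaw',round(a if wh[0]<wh[1] else a-90,1))
    return p,d
def yaw():
    R=tool()[1]; return np.degrees(np.arctan2(R[1,0],R[0,0]))
E
python3 - <<'E'
from h import *
p,d=find('fob',z=22); print(p[0],yaw(),p[2]['qpos']); save(d,'w2.png')
E
```

```text
place fob 0.9 [ 4.054e+02 -3.315e+02  4.000e-01]
mask 0.96 [ 404.5 -327.6] [130.2  40.2] jaw -11.9
[ 395.23352737 -300.96689463  217.00718472] -2.5783888462224147 [-7.86499813e-01 -2.77496525e-02 -5.59664714e-03  1.59361885e+00
  9.47871418e-04  8.31399636e-01]
```

View pics/w2.png

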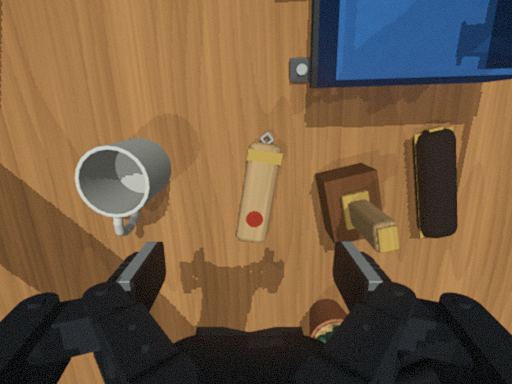

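The fob is at (262,192) in the wrist picture and matches its 130×40 size. The key stands at (370,220) and the case at (437,182).

carry_out:
  increments: "0.1 0.27 0.5 0 0 0.108;0.1 0.27 1 0 0 0.108;0.1 0.27 1 0 0 0.108"

```text
time_s: 15.22
eef_pos: [401.0, -324.6, 111.7]
eef_rot: [-0.004, 0.995, -0.103, -0.005]
wrist_force: [0.3, 0.5, 0.0]
width: 1.001
```

carry_out:
  increments: "0 0 0.5 0 0 0;0 0 1 0 0 0;0 0 1 0 0 0;0 0 1 0 0 0"

```text
time_s: 15.72
eef_pos: [405.9, -330.7, 21.1]
eef_rot: [0.002, 0.995, -0.104, 0.002]
wrist_force: [0.3, 0.2, 0.8]
width: 0.998
```

```bash
python3 - <<'E'
from h import *
p,d=find('fob',z=22); print(p[0],yaw(),p[2]['wrist_force'])
E
```

```text
place fob 0.81 [ 406.6 -332.9   -1.1]
mask 0.6 [ 407.5 -319.8] [132.7  40.9] jaw -10.4
[ 405.9467083  -330.65580769   21.11911904] -11.958515998829043 [0.25190177 0.21554649 0.76374316]
```

carry_out:
  increments: "0 0 0.1 0 0 0;0 0 0.19 0 0 0;0 0 0.19 0 0 0;0 0 0.19 0 0 0"

```text
time_s: 16.38
eef_pos: [403.4, -328.7, -2.1]
eef_rot: [-0.0, 0.995, -0.104, -0.0]
wrist_force: [-0.3, -0.5, 0.4]
width: 1.001
```

carry_out:
  increments: "0 0 0 0 0 0;0 0 0 0 0 0;0 0 0 0 0 0;0 0 0 0 0 0;0 0 0 0 0 0;0 0 0 0 0 0;0 0 0 0 0 0;0 0 0 0 0 0"
  grip: 1

```text
time_s: 17.38
eef_pos: [404.2, -329.5, -1.1]
eef_rot: [0.0, 0.995, -0.104, 0.001]
wrist_force: [1.3, -0.4, 5.4]
width: 0.456
```

carry_out:
  increments: "0 0 -0.1 0 0 0;0 0 -0.3 0 0 0;0 0 -0.6 0 0 0;0 0 -0.9 0 0 0;0 0 -0.9 0 0 0"

```text
time_s: 18.0
eef_pos: [404.7, -330.1, 90.4]
eef_rot: [0.001, 0.995, -0.104, 0.002]
wrist_force: [0.6, -0.1, -1.7]
width: 0.456
```

carry_out:
  increments: "0 0 -0.5 0 0 0;0 0 -0.8 0 0 0;0.3 -0.98 -0.8 0 0 -0.128;0.3 -0.98 -0.8 0 0 -0.128;0.3 -0.98 -0.8 0 0 -0.128"

```text
time_s: 18.62
eef_pos: [453.2, -236.4, 165.9]
eef_rot: [-0.002, 1.0, -0.006, -0.002]
wrist_force: [0.1, -0.5, -1.1]
width: 0.458
```

carry_out:
  increments: "0.4 -0.5 0 0 0 0;0.81 -1 0 0 0 0;0.81 -1 0 0 0 0;0.81 -1 0 0 0 0"

```text
time_s: 19.12
eef_pos: [535.1, -141.0, 166.6]
eef_rot: [-0.0, 1.0, -0.008, -0.002]
wrist_force: [-0.4, 0.5, -1.5]
width: 0.449
```

```bash
python3 - <<'E'
from h import *
p,d=find('fob',z=150); print(p[0],yaw()); save(d,'w3.png')
E
```

```text
place fob 0.86 [ 538.4 -143.2  165.8]
mask 0.65 [ 535.1 -138. ] [149.6  54.9] jaw -0.2
[ 535.05540684 -141.00308058  166.55033367] -1.1027374823452716
```

View pics/w3.png

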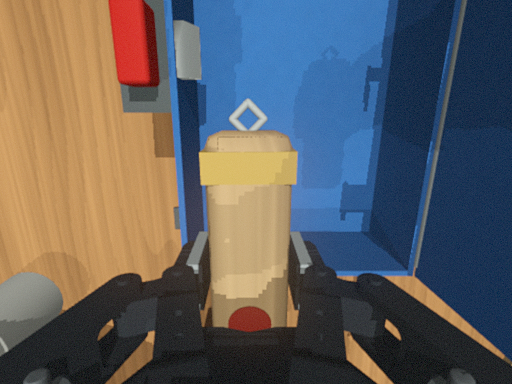

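carry_out:
  increments: "0.04 -0.24 0.5 0 0 0;0.04 -0.24 1 0 0 0;0.04 -0.24 1 0 0 0;0.04 -0.24 1 0 0 0"

```text
time_s: 19.77
eef_pos: [541.1, -118.1, 70.2]
eef_rot: [0.0, 1.0, -0.009, 0.001]
wrist_force: [0.1, -0.4, -0.8]
width: 0.456
```

carry_out:
  increments: "0 0 0.25 0 0 0;0 0 0.5 0 0 0;0 0 0.52 0 0 0;0 0 0.52 0 0 0"

```text
time_s: 20.27
eef_pos: [542.3, -117.8, 19.1]
eef_rot: [0.001, 1.0, -0.009, 0.002]
wrist_force: [-0.1, 0.1, -1.2]
width: 0.457
```

carry_out:
  increments: "0 0 0 0 0 0;0 0 0 0 0 0;0 0 0 0 0 0;0 0 0 0 0 0;0 0 0 0 0 0"
  grip: 0.36

```text
time_s: 20.9
eef_pos: [545.7, -118.0, 20.6]
eef_rot: [0.001, 1.0, -0.008, 0.006]
wrist_force: [6.1, -0.0, 1.1]
width: 0.64
```

carry_out:
  increments: "0 0 -0.5 0 0 0;0 0 -1 0 0 0;0 0 -1 0 0 0"

```text
time_s: 21.28
eef_pos: [545.3, -118.5, 124.7]
eef_rot: [0.002, 1.0, -0.008, 0.007]
wrist_force: [-0.4, -0.2, 0.8]
width: 0.647
```

carry_out:
  increments: "0 0 -0.5 0 0 0;0 0.5 -0.7 0 0 0;0.1 1 -0.7 0 0 0;0.1 1 -0.7 0 0 0"
  grip: 0

```text
time_s: 21.78
eef_pos: [549.0, -220.4, 186.6]
eef_rot: [0.001, 1.0, -0.011, 0.001]
wrist_force: [-0.9, 0.4, -0.1]
width: 1.0
```

carry_out:
  increments: "0.2 0.4 0 0 0 0;0.55 0.8 0 0 0 0;0.55 0.8 0 0 0 0;0.55 0.8 0 0 0 0"

```text
time_s: 22.28
eef_pos: [602.1, -296.9, 185.7]
eef_rot: [-0.001, 1.0, -0.008, -0.001]
wrist_force: [0.2, 0.1, 0.4]
width: 1.001
```

```bash
python3 - <<'E'
from h import *
p,d=find('case',z=17); print(p[0],yaw(),p[2]['qpos'])
find('fob','top',z=20);find('stand_slot')
E
```

```text
place case 0.85 [ 6.242e+02 -3.236e+02 -3.000e-01]
mask 0.9 [ 625.  -328.6] [ 45.8 144.3] jaw 10.0
[ 602.09388349 -296.85533029  185.6642839 ] -0.9068521758362147 [-5.58114698e-01  4.41744301e-01  4.75388295e-01  1.60658021e+00
  4.84034957e-04  1.02919417e+00]
place fob 0.74 [ 540.5 -120.8    4.7]
place fob 0.4 [238.7 339.2  -1.8]
mask 0.93 [ 537.3 -120.6] [130.8  41.8] jaw -0.0
place stand_slot 0.98 [ 513.2 -338.9   52.5]
mask 0.59 [ 510.  -352.4] [80.6 99.6] jaw 10.5
```

carry_out:
  increments: "0.23 0.3 0.4 0 0 -0.127;0.23 0.3 0.9 0 0 -0.127;0.23 0.3 0.9 0 0 -0.127;0.23 0.3 0.9 0 0 -0.127"

```text
time_s: 23.22
eef_pos: [625.5, -328.5, 98.4]
eef_rot: [0.001, 0.996, 0.087, 0.001]
wrist_force: [0.4, -0.2, 0.6]
width: 0.997
```

carry_out:
  increments: "0 0 0.5 0 0 0;0 0 0.8 0 0 0;0 0 0.9 0 0 0;0 0 0.9 0 0 0;0 0 0.9 0 0 0"

```text
time_s: 23.85
eef_pos: [626.9, -329.5, 9.9]
eef_rot: [0.002, 0.996, 0.087, 0.002]
wrist_force: [0.2, 0.6, -0.3]
width: 0.997
```

carry_out:
  increments: "0 0 0 0 0 0;0 0 0 0 0 0;0 0 0 0 0 0;0 0 0 0 0 0;0 0 0 0 0 0;0 0 0 0 0 0;0 0 0 0 0 0;0 0 0 0 0 0"
  grip: 1

```text
time_s: 24.85
eef_pos: [625.5, -328.7, 7.3]
eef_rot: [0.001, 0.996, 0.087, 0.001]
wrist_force: [0.1, 0.0, 5.5]
width: 0.506
```

carry_out:
  increments: "0 0 -0.1 0 0 0;0 0 -0.3 0 0 0;0 0 -0.6 0 0 0;0 0 -1 0 0 0;0 0 -1 0 0 0"

```text
time_s: 25.48
eef_pos: [627.6, -330.0, 112.9]
eef_rot: [0.003, 0.996, 0.087, 0.004]
wrist_force: [0.3, 0.0, -0.8]
width: 0.504
```

carry_out:
  increments: "0 0 -0.4 0 0 0;0 0 -0.75 0 0 0;0.02 -0.5 -0.75 0 0 0.128;0.02 -0.98 -0.75 0 0 0.128;0.02 -0.98 -0.75 0 0 0.128"

```text
time_s: 26.1
eef_pos: [608.7, -227.3, 180.3]
eef_rot: [-0.001, 1.0, -0.007, -0.002]
wrist_force: [-0.5, -0.8, -0.8]
width: 0.505
```

carry_out:
  increments: "0 -0.5 0 0 0 0;0 -1 0 0 0 0;0 -1 0 0 0 0;0 -1 0 0 0 0"

```text
time_s: 26.6
eef_pos: [611.8, -132.1, 180.9]
eef_rot: [0.0, 1.0, -0.009, -0.0]
wrist_force: [-0.0, -0.3, -0.7]
width: 0.508
```

```bash
python3 - <<'E'
from h import *
p,d=find('case',z=175); print(p[0],yaw(),p[2]['width'])
E
```

```text
place case 0.97 [ 614.1 -128.1  174.8]
mask 0.67 [577.5 -86. ] [69.5 21.3] jaw -1.5
mask 0.63 [ 612.1 -126.7] [133.6  51.3] jaw -1.0
[ 611.78837443 -132.10915376  180.85917858] -1.1675763587656371 0.5083085189059642
```

carry_out:
  increments: "0.02 -0.15 0.5 0 0 0;0.02 -0.15 1 0 0 0;0.02 -0.15 1 0 0 0"

```text
time_s: 27.12
eef_pos: [608.9, -116.0, 74.7]
eef_rot: [-0.002, 1.0, -0.01, -0.007]
wrist_force: [-0.9, -0.0, -1.7]
width: 0.507
```

carry_out:
  increments: "0 0 0.3 0 0 0;0 0 0.52 0 0 0;0 0 0.52 0 0 0;0 0 0.52 0 0 0"

```text
time_s: 27.62
eef_pos: [613.2, -117.3, 30.7]
eef_rot: [0.0, 1.0, -0.01, -0.001]
wrist_force: [-6.5, 0.6, -2.0]
width: 0.5
```

carry_out:
  increments: "0 0 0 0 0 0;0 0 0 0 0 0;0 0 0 0 0 0;0 0 0 0 0 0;0 0 0 0 0 0"
  grip: 0.36

```text
time_s: 28.25
eef_pos: [612.3, -117.2, 31.0]
eef_rot: [0.0, 1.0, -0.01, -0.002]
wrist_force: [-8.1, -0.2, -0.8]
width: 0.639
```

carry_out:
  increments: "0 0 -0.5 0 0 0;0 0 -1 0 0 0;0 0 -1 0 0 0"

```text
time_s: 28.62
eef_pos: [620.3, -118.6, 140.3]
eef_rot: [0.003, 1.0, -0.009, 0.009]
wrist_force: [0.5, 0.0, -0.3]
width: 0.642
```

carry_out:
  increments: "0 0 -0.5 0 0 0;-0.5 -0.4 -0.6 0 0 0;-0.5 -1 -0.6 0 0 0;-0.5 -1 -0.6 0 0 0"
  grip: 0

```text
time_s: 29.12
eef_pos: [566.8, -12.2, 192.1]
eef_rot: [-0.0, 1.0, -0.007, 0.003]
wrist_force: [-0.0, -0.2, 0.2]
width: 0.996
```

carry_out:
  increments: "-0.1 -0.5 0 0 0 0;-0.2 -1 0 0 0 0;-0.2 -1 0 0 0 0"

```text
time_s: 29.5
eef_pos: [548.6, 87.1, 191.1]
eef_rot: [-0.0, 1.0, -0.007, 0.002]
wrist_force: [-0.1, -0.1, -0.3]
width: 0.998
```

carry_out:
  increments: "-0.1 -0.5 0 0 0 0;-0.2 -1 0 0 0 0;-0.2 -1 0 0 0 0"

```text
time_s: 29.88
eef_pos: [530.4, 186.8, 190.4]
eef_rot: [-0.0, 1.0, -0.008, 0.001]
wrist_force: [0.7, -0.5, 0.8]
width: 0.999
```

carry_out:
  increments: "-0.1 -0.5 0 0 0 0;-0.2 -1 0 0 0 0;-0.2 -1 0 0 0 0;-0.2 -1 0 0 0 0"

```text
time_s: 30.38
eef_pos: [512.8, 284.1, 189.8]
eef_rot: [0.0, 1.0, -0.01, 0.001]
wrist_force: [-0.1, 0.0, -0.6]
width: 0.997
```

```bash
python3 - <<'E'
from h import *
p,d=find('powerbank',z=18); print(p[0],yaw(),p[2]['qpos']); save(d,'w4.png')
find('torch',z=25);find('case','top',z=25);find('fob','top',z=20)
E
```

```text
place powerbank 0.81 [ 5.086e+02  3.379e+02 -3.000e-01]
mask 0.82 [512.3 335.9] [ 42.9 121.6] jaw 3.1
[512.75071958 284.07138706 189.76910933] -1.203186531521027 [ 3.92241510e-01  2.01672071e-01  1.85083546e-01  1.55324441e+00
 -1.29073645e-03  1.98282966e+00]
place torch 0.91 [372.3 463.   -2. ]
place torch 0.64 [328.8 138.1   1.8]
place torch 0.62 [628.7 345.9  -2. ]
mask 0.87 [624.5 339.8] [ 49.4 132.3] jaw 4.2
mask 0.61 [385.6 432.7] [49.7 74.5] jaw 22.5
place case 0.86 [ 610.5 -118.3    8.5]
mask 0.94 [ 610.  -117.9] [138.4  42.5] jaw -0.1
place fob 0.9 [ 538.9 -118.     5.2]
mask 0.85 [ 537.3 -122.3] [127.3  34.8] jaw -0.0
```

View pics/w4.png

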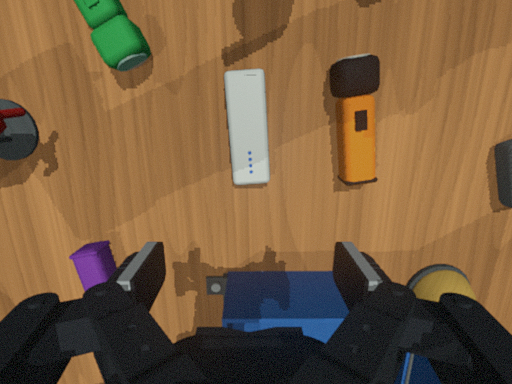

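The white power bank is at (248,127). The orange torch with its black square head is at (357,118). The green one at (115,35) and purple one at (92,262) stay where they are.

carry_out:
  increments: "0 -0.5 0.4 0 0 -0.05;0 -0.5 0.95 0 0 -0.05;0 -0.5 0.95 0 0 -0.05"

```text
time_s: 31.35
eef_pos: [506.2, 333.0, 86.4]
eef_rot: [0.004, 1.0, 0.029, -0.008]
wrist_force: [-0.2, -1.0, 0.3]
width: 1.003
```

carry_out:
  increments: "0 0 0.5 0 0 0;0 0 0.8 0 0 0;0 0 0.92 0 0 0;0 0 0.92 0 0 0;0 0 0.92 0 0 0"

```text
time_s: 31.98
eef_pos: [514.5, 336.4, 5.2]
eef_rot: [-0.001, 1.0, 0.028, 0.002]
wrist_force: [0.3, 1.0, 1.0]
width: 1.0
```

carry_out:
  increments: "0 0 0 0 0 0;0 0 0 0 0 0;0 0 0 0 0 0;0 0 0 0 0 0;0 0 0 0 0 0;0 0 0 0 0 0;0 0 0 0 0 0;0 0 0 0 0 0"
  grip: 1

```text
time_s: 32.98
eef_pos: [513.1, 335.9, 3.3]
eef_rot: [-0.0, 1.0, 0.028, 0.001]
wrist_force: [-0.2, -0.5, 5.1]
width: 0.475
```

carry_out:
  increments: "0 0 -0.1 0 0 0;0 0 -0.3 0 0 0;0 0 -0.6 0 0 0;0 0 -1 0 0 0;0 0 -1 0 0 0"

```text
time_s: 33.6
eef_pos: [514.5, 336.5, 106.0]
eef_rot: [-0.001, 1.0, 0.028, 0.003]
wrist_force: [0.2, -0.2, -2.4]
width: 0.474
```

carry_out:
  increments: "0 0 -0.4 0 0 0;0 0.5 -0.7 0 0 0.05;0.1 1 -0.7 0 0 0.05;0.1 1 -0.7 0 0 0.05"

```text
time_s: 34.1
eef_pos: [528.0, 232.8, 170.6]
eef_rot: [0.001, 1.0, -0.012, -0.001]
wrist_force: [-0.4, 0.1, -1.8]
width: 0.475
```

carry_out:
  increments: "0.1 0.5 0 0 0 0;0.15 1 0 0 0 0;0.15 1 0 0 0 0"

```text
time_s: 34.48
eef_pos: [540.2, 133.3, 169.9]
eef_rot: [0.001, 1.0, -0.011, -0.002]
wrist_force: [0.6, 0.5, -2.3]
width: 0.475
```

carry_out:
  increments: "0.02 0.4 0 0 0 0;0.05 0.75 0 0 0 0;0.05 0.75 0 0 0 0;0.05 0.75 0 0 0 0"

```text
time_s: 34.98
eef_pos: [544.1, 62.1, 171.0]
eef_rot: [-0.001, 1.0, -0.009, -0.001]
wrist_force: [0.4, 0.6, -2.2]
width: 0.48
```

```bash
python3 - <<'E'
from h import *
p,d=find('powerbank',z=175); print(p[0],yaw(),p[2]['width'])
E
```

```text
place powerbank 0.63 [543.9  62.8 172.8]
mask 0.8 [544.2  66.7] [114.1  46.8] jaw -1.5
[544.08624272  62.13560806 171.02015994] -0.9543189389505725 0.4797007840063242
```

carry_out:
  increments: "0 0 0.5 0 0 0;0 0 1 0 0 0;0 0 1 0 0 0"

```text
time_s: 35.5
eef_pos: [538.9, 61.9, 66.4]
eef_rot: [-0.0, 1.0, -0.009, -0.007]
wrist_force: [-0.3, 0.2, -2.4]
width: 0.477
```

carry_out:
  increments: "0 0 0.2 0 0 0;0 0 0.42 0 0 0;0 0 0.42 0 0 0;0 0 0.42 0 0 0"

```text
time_s: 36.0
eef_pos: [549.4, 60.1, 34.6]
eef_rot: [0.001, 1.0, -0.009, 0.005]
wrist_force: [4.6, -3.5, -1.3]
width: 0.475
```

carry_out:
  increments: "0 0 0 0 0 0;0 0 0 0 0 0;0 0 0 0 0 0;0 0 0 0 0 0;0 0 0 0 0 0"
  grip: 0.36

```text
time_s: 36.62
eef_pos: [548.1, 59.9, 34.7]
eef_rot: [0.001, 1.0, -0.009, 0.004]
wrist_force: [2.3, -5.2, 6.5]
width: 0.637
```

carry_out:
  increments: "0 0 -0.5 0 0 0;0 0 -1 0 0 0;0 0 -1 0 0 0"

```text
time_s: 37.0
eef_pos: [548.4, 61.8, 137.5]
eef_rot: [-0.001, 1.0, -0.009, 0.006]
wrist_force: [0.9, -0.5, -0.6]
width: 0.637
```

carry_out:
  increments: "0 -0.5 -0.4 0 0 0;0.1 -1 -0.6 0 0 0;0.1 -1 -0.6 0 0 0"
  grip: 0

```text
time_s: 37.38
eef_pos: [557.2, 164.6, 192.4]
eef_rot: [-0.001, 1.0, -0.007, 0.001]
wrist_force: [-0.7, -0.5, 0.0]
width: 0.999
```

carry_out:
  increments: "0 -0.5 0 0 0 0;0.3 -1 0 0 0 0;0.3 -1 0 0 0 0;0.3 -1 0 0 0 0"

```text
time_s: 37.88
eef_pos: [587.6, 259.4, 188.9]
eef_rot: [0.001, 1.0, -0.009, -0.002]
wrist_force: [-0.4, -0.4, 0.1]
width: 1.0
```

```bash
python3 - <<'E'
from h import *
p,d=find('torch',z=35); print(p[0],yaw(),p[2]['qpos'])
find('powerbank','top',z=20)
E
```

```text
place torch 0.84 [327.9 138.9   2.5]
place torch 0.55 [549.4  60.7   7.9]
mask 0.98 [338.3 160.6] [ 59.8 102.5] jaw 11.9
mask 0.7 [627.  341.1] [ 42.  129.4] jaw 8.6
mask 0.55 [397.5 412.1] [38.5 61.5] jaw 88.9
[587.5577802  259.42545453 188.89361835] -1.1447117802762115 [ 3.11550019e-01  3.60126616e-01  3.75610836e-01  1.58983836e+00
 -2.22232985e-04  1.90086478e+00]
place powerbank 0.6 [551.7  57.7   2.4]
mask 0.84 [549.7  58.5] [119.1  43.7] jaw -2.7
```

carry_out:
  increments: "0.2 -0.4 0.3 0 0 -0.08;0.38 -0.77 0.7 0 0 -0.08;0.38 -0.77 0.9 0 0 -0.08;0.38 -0.77 0.9 0 0 -0.08"

```text
time_s: 38.67
eef_pos: [626.1, 335.5, 97.2]
eef_rot: [0.001, 0.999, 0.051, -0.003]
wrist_force: [-0.4, -0.2, 0.6]
width: 1.002
```

```bash
python3 - <<'E'
from h import *
p,d=find('torch',z=38); print(p[0],yaw())
im=d['img'].astype(int); m=((im[:,:,0]>150)&(im[:,:,1]>60)&(im[:,:,2]<60)).astype(np.uint8)
m=cv2.morphologyEx(m,cv2.MORPH_OPEN,np.ones((5,5)))
n,l,st,ce=cv2.connectedComponentsWithStats(m)
for i in range(1,n):
  if st[i,4]>300:
    ys,xs=np.nonzero(l==i); P=np.array([pix2w(u,v,36,d,'wrist',p)[:2] for u,v in zip(xs,ys)]).astype(np.float32); print(st[i],cv2.minAreaRect(P))
E
```

```text
place torch 0.55 [629.  341.2  -4.1]
mask 0.95 [641.9 470.4] [35.1  9.8] jaw -84.3
mask 0.83 [626.9 343.5] [ 41.8 126.4] jaw 7.5
[626.09089343 335.53997216  97.1743354 ] 5.769957910871724
[ 230  167   43  105 3791] ((629.3158569335938, 326.23504638671875), (31.0987491607666, 85.68113708496094), 7.122175216674805)
```

carry_out:
  increments: "0.01 0.03 0.5 0 0 -0.01;0.01 0.03 0.8 0 0 -0.01;0.01 0.03 0.88 0 0 -0.01;0.01 0.03 0.88 0 0 -0.01;0.01 0.03 0.88 0 0 -0.01"

```text
time_s: 39.45
eef_pos: [631.1, 334.2, 15.6]
eef_rot: [-0.001, 0.998, 0.058, 0.002]
wrist_force: [-0.8, -0.2, 0.2]
width: 0.996
```

carry_out:
  increments: "0 0 0 0 0 0;0 0 0 0 0 0;0 0 0 0 0 0;0 0 0 0 0 0;0 0 0 0 0 0;0 0 0 0 0 0;0 0 0 0 0 0;0 0 0 0 0 0"
  grip: 1

```text
time_s: 40.45
eef_pos: [629.7, 333.7, 12.9]
eef_rot: [-0.0, 0.998, 0.058, 0.001]
wrist_force: [0.9, -0.3, 5.3]
width: 0.382
```

carry_out:
  increments: "0 0 -0.1 0 0 0;0 0 -0.3 0 0 0;-0.1 0 -0.6 0 0 0;-0.2 0.2 -1 0 0 0;-0.2 0.2 -1 0 0 0"

```text
time_s: 41.08
eef_pos: [614.4, 311.4, 118.9]
eef_rot: [-0.001, 0.998, 0.058, 0.005]
wrist_force: [0.9, 0.1, -1.5]
width: 0.382
```

carry_out:
  increments: "0 0 -0.4 0 0 0;-0.1 0.5 -0.7 0 0 0.09;-0.1 1 -0.7 0 0 0.09;-0.1 1 -0.7 0 0 0.09"

```text
time_s: 41.58
eef_pos: [613.9, 207.5, 182.2]
eef_rot: [0.001, 1.0, -0.012, -0.0]
wrist_force: [0.1, 0.7, -2.3]
width: 0.387
```

carry_out:
  increments: "0 0.5 0 0 0 0;0 1 0 0 0 0;0 1 0 0 0 0;0 1 0 0 0 0"

```text
time_s: 42.08
eef_pos: [611.2, 111.6, 181.3]
eef_rot: [-0.001, 1.0, -0.009, -0.001]
wrist_force: [0.5, -0.7, -2.0]
width: 0.384
```

```bash
python3 - <<'E'
from h import *
p,d=find('torch',z=175); print(p[0],yaw(),p[2]['width']); save(d,'w5.png')
E
```

```text
place torch 0.74 [3.285e+02 1.389e+02 3.000e-01]
place torch 0.71 [613.4 122.8 166.9]
mask 0.95 [610.6 117. ] [135.6  51.5] jaw -1.1
mask 0.84 [486.7 148.2] [48.3 17.7] jaw -14.8
[611.17150453 111.62471065 181.33786347] -0.9489149629892628 0.3837424661376356
```

View pics/w5.png

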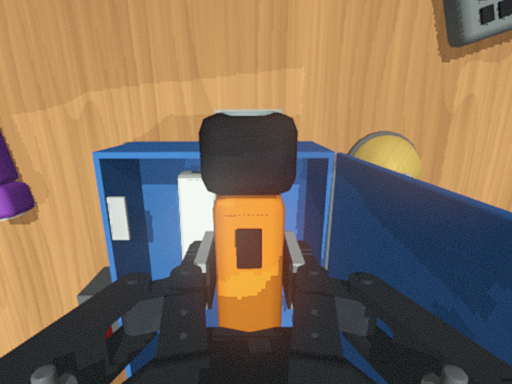

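The torch is held, head at (250,150). The power bank lies in the box at (195,215) and the keeper is at (118,218). I'll lower the torch behind the power bank.

carry_out:
  increments: "0.02 0.5 0.4 0 0 0;0.02 0.5 1 0 0 0;0.02 0.5 1 0 0 0"

```text
time_s: 42.6
eef_pos: [604.1, 61.6, 72.7]
eef_rot: [-0.0, 1.0, -0.009, -0.01]
wrist_force: [-0.8, -0.7, -2.0]
width: 0.385
```

carry_out:
  increments: "0 0 0.2 0 0 0;0 0 0.45 0 0 0;0 0 0.45 0 0 0;0 0 0.45 0 0 0"

```text
time_s: 43.1
eef_pos: [614.8, 61.6, 40.4]
eef_rot: [-0.0, 1.0, -0.009, 0.002]
wrist_force: [-0.8, -0.2, -1.6]
width: 0.385
```

carry_out:
  increments: "0 0 0 0 0 0;0 0 0 0 0 0;0 0 0 0 0 0;0 0 0 0 0 0;0 0 0 0 0 0"
  grip: 0.42

```text
time_s: 43.72
eef_pos: [612.5, 60.8, 37.2]
eef_rot: [-0.0, 1.0, -0.009, -0.0]
wrist_force: [-0.2, 0.1, 0.5]
width: 0.579
```

carry_out:
  increments: "0 0 -0.5 0 0 0;0 0 -1 0 0 0;-0.1 0 -1 0 0 0;-0.5 0 -1 0 0 0;-0.5 0 -1 0 0 0"

```text
time_s: 44.35
eef_pos: [558.3, 62.0, 134.9]
eef_rot: [-0.0, 1.0, -0.009, -0.003]
wrist_force: [-0.0, 0.2, -0.2]
width: 0.576
```

```bash
python3 - <<'E'
from h import *
p,d=find('torch',z=30); print(p[0],yaw(),p[2]['width'])
for n in ['case','fob','powerbank','torch']: find(n,'top',z=25)
t=get_image('top'); save(t,'t2.png',(190,110,360,240),4)
E
```

```text
place torch 0.94 [618.   70.5   0.9]
place torch 0.6 [328.7 139.6   1.5]
mask 0.85 [363.3 114.8] [95.9 36.4] jaw -14.9
mask 0.58 [615.3  69.6] [ 46.  130.2] jaw 1.1
[558.33970517  62.02790521 134.86078544] -1.0640194994466234 0.5762622612182895
place case 0.57 [ 611.8 -119.7    6.8]
place case 0.29 [461.6 -23.2 114.6]
mask 0.79 [ 610.  -117.9] [138.4  42.5] jaw -0.1
mask 0.2 [ 748.6 -121.2] [292.4 108.4] jaw -2.2
place fob 0.82 [519.6 -88.4   6. ]
mask 0.9 [516.5 -83.8] [133.2  44.4] jaw -2.1
place powerbank 0.61 [551.2  56.6   4. ]
mask 0.16 [ 501.9 -535.7] [87.1 68.6] jaw -0.0
place torch 0.85 [368.8 460.7   0.8]
place torch 0.72 [686.5 506.2  -4.2]
place torch 0.49 [616.4  63.2   6.9]
mask 0.77 [679.8 507.5] [138.9  49.1] jaw -69.5
mask 0.69 [ 521.3 -363.1] [31.1 61.1] jaw 18.4
mask 0.65 [370.3 458.3] [ 48.4 138.6] jaw 23.5
```

View pics/t2.png

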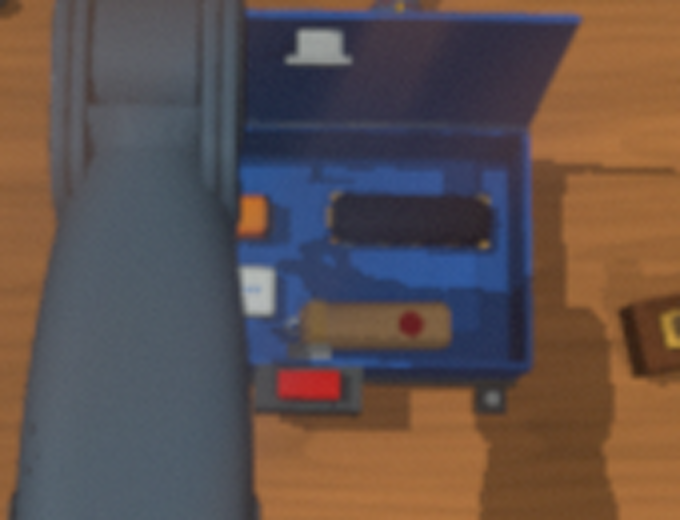

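All four things are in the box: the fob was knocked to about (518,−86) but is still inside and low. The torch, power bank and case are in their places. Next I'll straddle the lid's upper edge at y≈−115 to close it.

carry_out:
  increments: "0 0 -0.6 0 0 0;0 0.5 -1 0 0 0;0 0.5 -1 0 0 0"
  grip: 0

```text
time_s: 45.52
eef_pos: [563.8, 9.2, 242.0]
eef_rot: [0.001, 1.0, -0.011, 0.004]
wrist_force: [0.0, 1.1, 0.5]
width: 0.999
```

carry_out:
  increments: "0 0.5 -0.5 0 0 0;0 1 -0.65 0 0 0;0 1 -0.65 0 0 0"

```text
time_s: 45.9
eef_pos: [560.4, -91.3, 303.2]
eef_rot: [0.001, 1.0, -0.012, 0.001]
wrist_force: [0.2, 1.3, 0.1]
width: 0.995
```

carry_out:
  increments: "0.4 0.25 0 0 0 0;0.8 0.25 0 0 0 0;1 0.25 0 0 0 0;1 0.25 0 0 0 0"

```text
time_s: 46.4
eef_pos: [660.0, -113.5, 298.7]
eef_rot: [-0.001, 1.0, -0.008, -0.002]
wrist_force: [0.4, 0.6, 0.1]
width: 0.999
```

carry_out:
  increments: "0.1 0 0 0 0 0;0.15 0 0 0 0 0;0.15 0 0 0 0 0"

```text
time_s: 46.78
eef_pos: [674.0, -114.8, 302.1]
eef_rot: [-0.0, 1.0, -0.009, -0.0]
wrist_force: [-0.6, 1.0, -0.7]
width: 0.996
```

carry_out:
  increments: "0 0 0.2 0 0 0;0 0 0.4 0 0 0;0 0 0.62 0 0 0;0 0 0.62 0 0 0;0 0 0.62 0 0 0"

```text
time_s: 47.4
eef_pos: [674.2, -115.3, 241.5]
eef_rot: [0.0, 1.0, -0.009, 0.001]
wrist_force: [-0.3, -0.3, 0.9]
width: 0.997
```

carry_out:
  increments: "-0.07 0 0 0 0 0;-0.14 0 0.03 0 0 0;-0.2 0 0.03 0 0 0;-0.255 0 0.03 0 0 0;-0.335 0 0.03 0 0 0;-0.415 0 0.03 0 0 0;-0.495 0 0.035 0 0 0;-0.575 0 0.043 0 0 0;-0.655 0 0.055 0 0 0;-0.73 0 0.07 0 0 0;-0.81 0 0.09 0 0 0;-0.886 0 0.117 0 0 0;-0.96 0 0.145 0 0 0;-0.96 0 0.145 0 0 0"

```text
time_s: 49.15
eef_pos: [577.6, -113.4, 225.4]
eef_rot: [-0.0, 1.0, -0.009, -0.0]
wrist_force: [0.9, -0.4, 1.3]
width: 0.999
```

```bash
python3 - <<'E'
from h import *
p=tool(); print(p[0],p[2]['wrist_force'])
s=get_image('scene');
print([(round(r['confidence'],2),np.round(cam2w(r['at'],'scene',s),1)) for r in place_of('lid_edge','scene')])
E
```

```text
[ 577.57420832 -113.42701457  225.38585258] [ 0.92720496 -0.37694945  1.27841521]
[(0.85, array([605.8, -30.2, 274.5])), (0.73, array([ 514.9, -342.1,   -3.3]))]
```

carry_out:
  increments: "-0.075 0 0.03 0 0 0;-0.145 0 0.07 0 0 0;-0.216 0 0.107 0 0 0;-0.285 0 0.15 0 0 0;-0.35 0 0.195 0 0 0;-0.405 0 0.25 0 0 0;-0.46 0 0.31 0 0 0;-0.51 0 0.37 0 0 0;-0.556 0 0.434 0 0 0;-0.6 0 0.5 0 0 0;-0.64 0 0.565 0 0 0;-0.675 0 0.635 0 0 0;-0.707 0 0.703 0 0 0;-0.735 0 0.775 0 0 0;-0.76 0 0.846 0 0 0;-0.79 0 0.915 0 0 0;-0.817 0 0.985 0 0 0;-0.817 0 0.985 0 0 0"

```text
time_s: 51.5
eef_pos: [496.0, -111.9, 126.4]
eef_rot: [-0.0, 1.0, -0.009, -0.001]
wrist_force: [-1.0, 0.3, 1.2]
width: 0.997
```

carry_out:
  increments: "-0.02 0 0.07 0 0 0;-0.04 0 0.14 0 0 0;-0.055 0 0.215 0 0 0;-0.07 0 0.29 0 0 0;-0.08 0 0.34 0 0 0;-0.085 0 0.38 0 0 0;-0.085 0 0.4 0 0 0"

```text
time_s: 52.38
eef_pos: [489.0, -112.1, 89.2]
eef_rot: [0.0, 1.0, -0.009, 0.001]
wrist_force: [-3.4, 1.4, 9.3]
width: 1.002
```

```bash
python3 - <<'E'
from h import *
p=tool(); print(p[0],p[2]['wrist_force'])
s=get_image('scene');
print([(round(r['confidence'],2),np.round(cam2w(r['at'],'scene',s),1)) for r in place_of('lid_edge','scene')])
E
```

```text
[ 489.03151287 -112.12252354   89.19728084] [-3.41784927  1.3548393   9.27362028]
[(0.62, array([479.9, -26. , 105.8]))]
```

carry_out:
  increments: "0 0 0.02 0 0 0;0 0 0.04 0 0 0;0 0 0.06 0 0 0;0 0 0.07 0 0 0;0 0 0.07 0 0 0"

```text
time_s: 53.1
eef_pos: [488.3, -112.0, 81.7]
eef_rot: [0.0, 1.0, -0.009, 0.0]
wrist_force: [-3.4, 0.8, 8.2]
width: 0.999
```

```bash
python3 - <<'E'
from h import *
p=tool(); print(p[0],p[2]['wrist_force'])
s=get_image('scene');save(s,'s3.png',(150,130,330,280),4)
print([(round(r['confidence'],2),np.round(cam2w(r['at'],'scene',s),1)) for r in place_of('lid_edge','scene')])
E
```

```text
[ 488.32276779 -111.95136242   81.70695197] [-3.4185874   0.76571316  8.20477375]
[(0.59, array([480.8, -25.3,  94.8])), (0.39, array([ 521.3, -342.5,   44.7]))]
```

carry_out:
  increments: "0 0 0.02 0 0 0;0 0 0.02 0 0 0;0 0 0 0 0 0;0 0 -0.05 0 0 0;0 0 -0.1 0 0 0;0 0 -0.1 0 0 0;0 0 -0.1 0 0 0"

```text
time_s: 54.08
eef_pos: [487.8, -111.8, 89.7]
eef_rot: [-0.0, 1.0, -0.009, -0.001]
wrist_force: [-1.1, 0.0, 0.2]
width: 0.997
```

```bash
python3 - <<'E'
from h import *
p=tool(); print(p[0],p[2]['wrist_force'])
s=get_image('scene');
print([(round(r['confidence'],2),np.round(cam2w(r['at'],'scene',s),1)) for r in place_of('lid_edge','scene')+place_of('cam_slot','scene')+place_of('stand_slot','scene')])
E
```

```text
[ 487.78620034 -111.75211182   89.68265813] [-1.07874435  0.00475623  0.16855009]
[(0.91, array([480.7, -28.7,  93.6])), (0.4, array([ 7.577e+02,  1.172e+02, -2.000e-01])), (0.52, array([519.9,  92.1, 106.5])), (0.76, array([ 521.4, -342.7,   46.3]))]
```

The lid is caught: its edge reads z≈94 and stays with no force on it. I'll rise, turn the tool about 86°, and look at the lock.

carry_out:
  increments: "0 0 -0.5 0 0 0;0 0 -1 0 0 0;0 0 -1 0 0 -0.3;0 0 -1 0 0 -1;0 0 -1 0 0 -1;0 0 -1 0 0 -1;0 0 -1 0 0 -1;0 0 -1 0 0 -1;0 0 -1 0 0 -1;0 0 -1 0 0 -1;0 0 -1 0 0 -1;0 0 -1 0 0 -1"

```text
time_s: 55.78
eef_pos: [488.1, -111.9, 190.2]
eef_rot: [-0.0, 0.739, 0.674, -0.0]
wrist_force: [0.2, -0.1, -0.7]
width: 0.995
```

carry_out:
  increments: "0.5 0.1 0 0 0 0;1 0.2 -0.3 0 0 0;1 0.2 -0.3 0 0 0"

```text
time_s: 56.15
eef_pos: [518.8, -11.4, 222.8]
eef_rot: [0.002, 0.737, 0.676, 0.002]
wrist_force: [-0.2, -0.8, 0.0]
width: 1.0
```

carry_out:
  increments: "0.5 0.1 0 0 0 0;1 0.2 0 0 0 0;1 0.2 0 0 0 0;1 0.2 0 0 0 0;1 0.2 0 0 0 0"

```text
time_s: 56.78
eef_pos: [545.6, 82.3, 220.2]
eef_rot: [0.0, 0.739, 0.674, -0.0]
wrist_force: [-0.0, -0.9, 0.2]
width: 0.998
```

```bash
python3 - <<'E'
from h import *
p=tool(); d=get_image('wrist'); print(p[0],yaw(),p[2]['qpos'])
for r in place_of('cam_slot','wrist')[:2]: print(round(r['confidence'],2),np.round(cam2w(r['at'],'wrist',d,p),1))
u,v=map(int,w2pix([519,91,107],d,'wrist',p)); print(u,v)
u0,v0=max(0,u-60),max(0,v-45)
save(d,'w6.png',(u0,v0,u0+120,v0+90),6); print(u0,v0)
E
```

```text
[545.61153618  82.30321696 220.1790488 ] 84.75220905729125 [ 2.84511561e-02  1.16289852e-01  1.49664085e-01  1.60460559e+00
 -4.79785912e-04  1.20030769e-01]
0.57 [521.3  91.2 105.8]
254 161
194 116
```

View pics/w6.png

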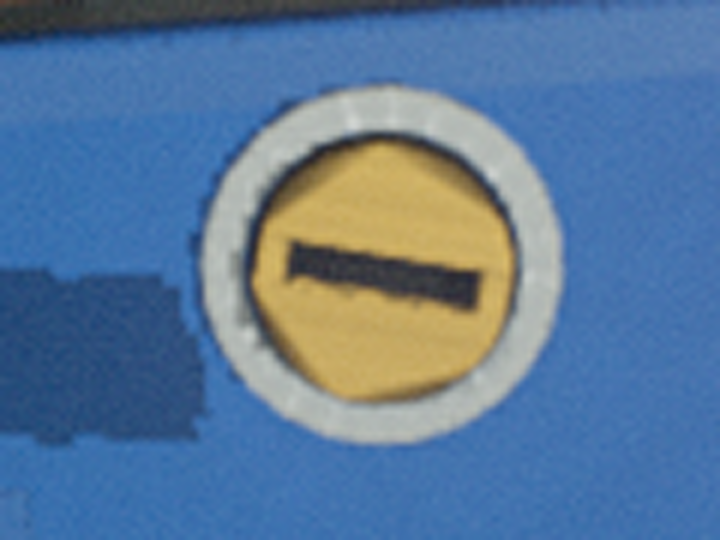

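The lock disc is centred at (383,265) in the crop. The slot runs from (290,262) to (480,288), turned slightly from the box's y. I'll measure it and the shift to the stand.

```bash
cat >> h.py <<'E'
def slot():
    p=tool(); d=get_image('wrist')
    u,v=map(int,w2pix([520,91.5,107],d,'wrist',p))
    im=d['img'].astype(int); m=np.zeros(im.shape[:2],np.uint8)
    s=im[v-14:v+20,u-20:u+24]; m[v-14:v+20,u-20:u+24]=(s.max(2)<95)
    m=cv2.morphologyEx(m,cv2.MORPH_OPEN,np.ones((3,3)))
    n,l,st,ce=cv2.connectedComponentsWithStats(m)
    for i in range(1,n):
        if st[i,4]<50: continue
        ys,xs=np.nonzero(l==i)
        P=np.array([pix2w(a,b,107,d,'wrist',p)[:2] for a,b in zip(xs,ys)]).astype(np.float32)
        c,wh,a=cv2.minAreaRect(P); vx,vy=cv2.fitLine(P,cv2.DIST_L2,0,.01,.01)[:2].ravel()
        print('slot',st[i],np.round(c,1),np.round(wh,1),'dir',np.round(np.degrees(np.arctan2(vy,vx))%180,1))
    im2=im[v-30:v+36,u-36:u+40]; b=((im2[:,:,0]>130)&(im2[:,:,2]<130)).astype(np.uint8)
    c=cv2.findContours(b,cv2.RETR_EXTERNAL,cv2.CHAIN_APPROX_NONE)[0]; c=max(c,key=cv2.contourArea)
    (cx,cy),r=cv2.minEnclosingCircle(c); print('disc',np.round(pix2w(cx+u-36,cy+v-30,107,d,'wrist',p),1),r)
E
python3 -c "
from h import *
slot()"
```

```text
slot [242 157  31  10 166] [519.2  93.4] [28.3  4.8] dir 74.9
disc [519.7  93.6 107. ] 21.759265899658203
```

carry_out:
  increments: "-0.5 0 0 0 0 0;-1 0 0 0 0 0;-1 0 0 0 0 0"

```text
time_s: 57.3
eef_pos: [536.6, -19.4, 220.4]
eef_rot: [0.0, 0.74, 0.673, -0.0]
wrist_force: [-0.1, 0.5, 0.0]
width: 1.0
```

carry_out:
  increments: "-0.5 0 0 0 0 0;-1 0 0 0 0 0;-1 0 0 0 0 0"

```text
time_s: 57.68
eef_pos: [527.7, -118.1, 220.2]
eef_rot: [0.0, 0.74, 0.673, -0.0]
wrist_force: [0.2, 0.7, 1.3]
width: 0.999
```

carry_out:
  increments: "-0.5 0 0 0 0 0;-1 0 0 0 0 0;-1 0 0 0 0 0"

```text
time_s: 58.05
eef_pos: [518.9, -216.9, 219.9]
eef_rot: [-0.0, 0.739, 0.673, -0.0]
wrist_force: [0.6, 0.9, 0.3]
width: 1.001
```

carry_out:
  increments: "-0.5 0 0 0 0 0;-1 0 0 0 0 0;-1 0 0 0 0 0;-1 0 0 0 0 0;-1 0 0 0 0 0"

```text
time_s: 58.68
eef_pos: [510.8, -312.8, 220.6]
eef_rot: [-0.0, 0.737, 0.676, 0.0]
wrist_force: [0.3, -0.2, 0.6]
width: 0.996
```

```bash
python3 - <<'E'
from h import *
p,d=find('key',z=128); print(p[0],yaw(),p[2]['qpos'])
find('stand',z=48)
for n in ('key_tip','stand_slot'):
  for r in place_of(n,'wrist')[:2]: print(n,round(r['confidence'],2),np.round(cam2w(r['at'],'wrist',d,p),1))
u,v=map(int,w2pix([516,-345,90],d,'wrist',p)); u0,v0=max(0,u-80),max(0,v-60);print(u0,v0)
save(d,'w7.png',(u0,v0,u0+160,v0+120),5)
E
```

```text
place key 0.56 [ 514.6 -339.1    6.6]
place key 0.49 [ 511.3 -344.7   52. ]
mask 0.83 [ 505.8 -337.6] [37.9 42.8] jaw 12.6
mask 0.33 [ 714.4 -150.4] [43.  38.6] jaw -5.0
[ 510.75986877 -312.77062867  220.61927684] 84.98031129327784 [-6.61742789e-01  2.42181528e-01  2.93764202e-01  1.62247632e+00
  6.54709499e-04 -5.74699917e-01]
place stand 0.59 [ 514.  -346.8    1.4]
mask 0.9 [ 513.7 -343.4] [64.7 81.7] jaw 9.7
stand_slot 0.58 [ 513.6 -343.    50.1]
stand_slot 0.44 [ 516.8 -346.9    1.8]
136 133
```

View pics/w7.png

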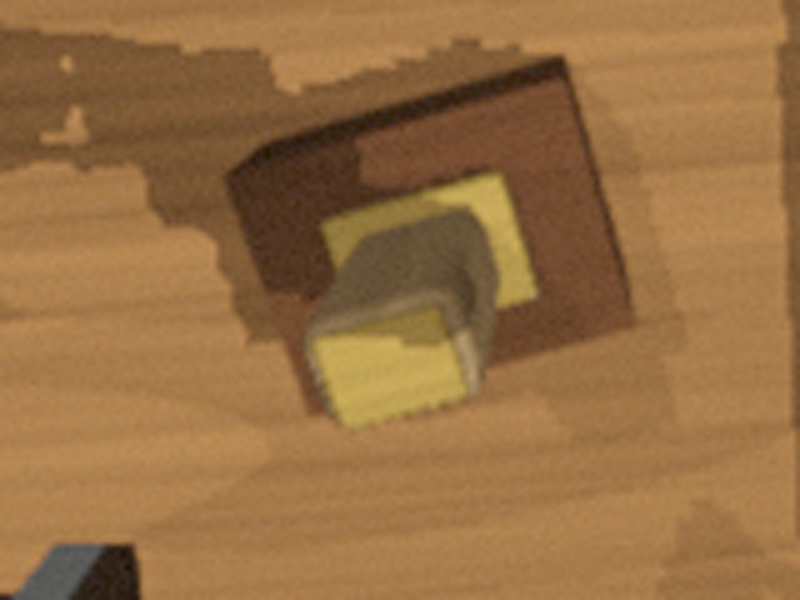

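```bash
python3 - <<'E'
from h import *
p=tool(); d=get_image('wrist')
print(pix2w(136+78.4,133+74,128,d,'wrist',p),pix2w(136+86,133+52,56,d,'wrist',p))
q=[pix2w(136+a/5,133+b/5,z,d,'wrist',p)[:2] for a,b,z in [(322,222,56),(500,172,56),(537,297,56),(309,340,128),(443,305,128),(470,395,128),(345,428,128)]]
for a in q: print(np.round(a,1))
E
```

```text
[ 517.03010815 -344.19592191  128.        ] [ 515.84131837 -343.98136638   56.        ]
[ 505.1 -366.7]
[ 497.5 -326.4]
[ 526.5 -321.1]
[ 510.3 -357.8]
[ 506.1 -334. ]
[ 522.8 -331.2]
[ 527.  -353.8]
```

carry_out:
  increments: "-0.31 0.08 0.3 0 0 -0.183;-0.31 0.08 0.6 0 0 -0.183;-0.31 0.08 0.6 0 0 -0.183;-0.31 0.08 0.6 0 0 -0.183"

```text
time_s: 59.62
eef_pos: [515.7, -346.4, 161.4]
eef_rot: [0.001, 0.639, 0.769, 0.0]
wrist_force: [0.5, 0.3, -0.2]
width: 0.999
```

carry_out:
  increments: "0 0 0.3 0 0 0;0 0 0.6 0 0 0;0 0 0.84 0 0 0;0 0 0.84 0 0 0;0 0 0.84 0 0 0"

```text
time_s: 60.25
eef_pos: [516.6, -347.0, 78.9]
eef_rot: [0.002, 0.639, 0.769, -0.0]
wrist_force: [0.9, -0.6, 0.8]
width: 1.006
```

```bash
python3 - <<'E'
from h import *
p=tool(); print(p[0],yaw(),p[2]['wrist_force'])
E
```

```text
[ 516.58521275 -347.04968624   78.87312346] 100.60223447549562 [ 0.93406594 -0.55265781  0.84710805]
```

carry_out:
  increments: "0.03 0 0.04 0 0 0;0.03 0 0.04 0 0 0;0.03 0 0.04 0 0 0"

```text
time_s: 60.62
eef_pos: [515.0, -343.4, 72.8]
eef_rot: [0.0, 0.639, 0.769, -0.0]
wrist_force: [0.2, -0.7, 0.3]
width: 0.997
```

carry_out:
  increments: "0 0 0 0 0 0;0 0 0 0 0 0;0 0 0 0 0 0;0 0 0 0 0 0;0 0 0 0 0 0;0 0 0 0 0 0;0 0 0 0 0 0;0 0 0 0 0 0;0 0 0 0 0 0;0 0 0 0 0 0"
  grip: 1

```text
time_s: 61.88
eef_pos: [514.9, -343.5, 72.4]
eef_rot: [0.0, 0.639, 0.769, -0.0]
wrist_force: [-0.1, -0.8, 1.0]
width: 0.341
```

```bash
python3 - <<'E'
from h import *
p=tool(); print(p[0],yaw(),p[2]['wrist_force'],p[2]['moment'])
E
```

```text
[ 514.90491302 -343.45102223   72.43968663] 100.60881590764309 [-0.14985976 -0.7612019   0.99175752] [-0.14691123 -0.05219628  0.03082017]
```

carry_out:
  increments: "0 0 -0.1 0 0 0;0 0 -0.25 0 0 0;0 0 -0.5 0 0 0;0 0 -0.8 0 0 0;0 0 -1 0 0 0;0 0 -1 0 0 0"

```text
time_s: 62.62
eef_pos: [516.2, -344.4, 175.9]
eef_rot: [0.003, 0.639, 0.769, 0.0]
wrist_force: [-0.2, 0.1, -0.8]
width: 0.346
```

carry_out:
  increments: "0.3 0 -0.4 0 0 0.1;0.6 0 -0.4 0 0 0.2;1 0 -0.4 0 0 0.298;1 0 -0.4 0 0 0.298;1 0 -0.4 0 0 0.298"

```text
time_s: 63.25
eef_pos: [496.3, -245.1, 211.6]
eef_rot: [-0.0, 0.793, 0.609, -0.0]
wrist_force: [-1.3, -0.5, -1.8]
width: 0.345
```

carry_out:
  increments: "0.5 -0.1 0 0 0 0;1 -0.2 0 0 0 0;1 -0.2 0 0 0 0"

```text
time_s: 63.62
eef_pos: [503.3, -141.3, 212.1]
eef_rot: [-0.0, 0.792, 0.61, 0.0]
wrist_force: [-1.1, -1.1, -1.0]
width: 0.345
```

carry_out:
  increments: "0.5 -0.1 0 0 0 0;1 -0.2 0 0 0 0;1 -0.2 0 0 0 0"

```text
time_s: 64.0
eef_pos: [510.1, -40.2, 212.1]
eef_rot: [-0.0, 0.792, 0.61, 0.0]
wrist_force: [-0.8, -0.4, -1.9]
width: 0.343
```

carry_out:
  increments: "0.5 -0.1 0 0 0 0;1 -0.2 0 0 0 0;1 -0.2 0 0 0 0;1 -0.2 0 0 0 0;1 -0.2 0 0 0 0"

```text
time_s: 64.62
eef_pos: [516.4, 58.4, 212.1]
eef_rot: [0.0, 0.794, 0.608, -0.0]
wrist_force: [-0.4, -0.1, -1.2]
width: 0.343
```

```bash
python3 - <<'E'
from h import *
p=tool(); d=get_image('wrist'); print(p[0],yaw(),p[2]['width'],p[2]['wrist_force'])
for c,dd in (('wrist',d),('top',get_image('top')),('scene',get_image('scene'))):
  for n in ('key_tip','key'):
    for r in place_of(n,c)[:1]: print(c,n,round(r['confidence'],2),np.round(cam2w(r['at'],c,dd,p),1))
save(d,'w8.png',(130,100,390,300),3)
E
```

```text
[516.42990462  58.38092477 212.13648619] 74.85448845938538 0.3433055962567514 [-0.40687938 -0.09155716 -1.167764  ]
wrist key_tip 0.81 [520.1  58.6 149.4]
wrist key 0.82 [517.8  63.8 147.5]
top key_tip 0.71 [476.7 -28.1  99. ]
scene key_tip 0.89 [520.4  55.6 143.7]
scene key 0.87 [517.7  53.7 144.8]
```

View pics/w8.png

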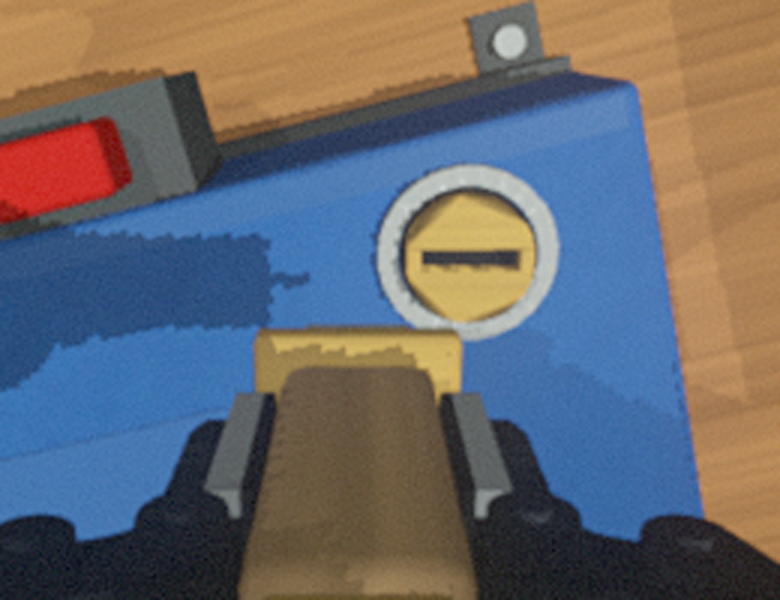

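```bash
python3 - <<'E'
from h import *
p=tool(); d=get_image('wrist'); P,R,_=p
def tl(u,v,z): return np.round(R.T@(pix2w(u,v,z,d,'wrist',p)-P),1)
print(d['cx'])
zt=P[2]-16.4
for a,b in [(256,335),(462,335),(359,329)]: print(tl(130+a/3,100+b/3,zt))
for a,b in [(256,388),(462,388)]: print('bottom', tl(130+a/3,100+b/3,zt))
slot()
E
```

```text
248.8518086491539
[-18.8 -13.9  16.4]
[ 21.9 -13.9  16.4]
[  1.5 -15.1  16.4]
bottom [-19.2  -2.6  16.4]
bottom [22.3 -2.6 16.4]
slot [269 185  31   4 124] [518.9  93.3] [27.1  2.8] dir 75.0
disc [519.2  93.7 107. ] 21.96697425842285
```

carry_out:
  increments: "0.33 -0.1 0 0 0 0;0.334 -0.1 0.2 0 0 0;0.334 -0.1 0.34 0 0 0;0.334 -0.1 0.34 0 0 0;0.334 -0.1 0.34 0 0 0"

```text
time_s: 65.8
eef_pos: [515.2, 94.9, 178.7]
eef_rot: [0.0, 0.794, 0.609, 0.0]
wrist_force: [0.2, -0.1, -0.9]
width: 0.342
```

```bash
python3 - <<'E'
from h import *
p=tool(); d=get_image('wrist'); P,R,_=p; print(P,yaw(),p[2]['wrist_force'],p[2]['moment'])
o=P+R@np.array([1.4,3.5,64.4]); print('key tip est',o)
for c,dd in (('wrist',d),('scene',get_image('scene'))):
  for n in ('key_tip','cam_slot'):
    for r in place_of(n,c)[:1]: print(c,n,round(r['confidence'],2),np.round(cam2w(r['at'],c,dd,p),1))
save(d,'w9.png',(170,110,330,230),5)
E
```

```text
[515.24491753  94.8556233  178.65650276] 74.96952328398838 [ 0.24089091 -0.06314923 -0.90514485] [-0.02723116 -0.00943522  0.01534372]
key tip est [519.0111495   95.30184224 114.25785072]
wrist key_tip 0.94 [518.6  96.  117.6]
wrist cam_slot 0.72 [520.7  94.5 106.7]
scene key_tip 0.63 [480.6 -29.5  95.8]
scene cam_slot 0.52 [519.4  89.4 104.7]
```

View pics/w9.png

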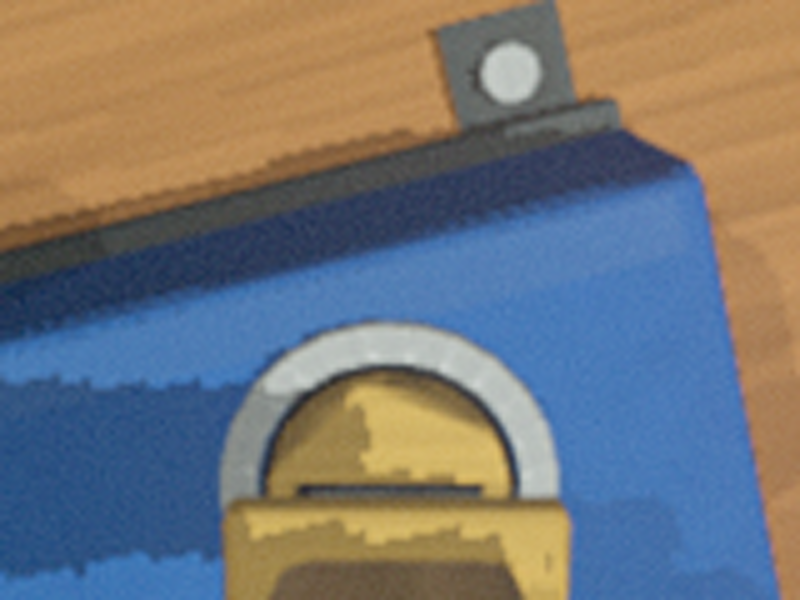

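carry_out:
  increments: "-0.012 0.003 0 0 0 0;-0.012 0.003 0.04 0 0 0;-0.012 0.003 0.08 0 0 0;-0.012 0.003 0.1 0 0 0;-0.012 0.003 0.1 0 0 0"

```text
time_s: 66.72
eef_pos: [515.1, 93.9, 169.9]
eef_rot: [0.0, 0.793, 0.609, 0.001]
wrist_force: [-2.0, 0.0, 5.1]
width: 0.341
```

carry_out:
  increments: "0 -0.01 0 0 0 0;0 -0.015 0 0 0 0;0 -0.02 0 0 0 0;0 -0.02 0 0 0 0"

```text
time_s: 67.22
eef_pos: [514.6, 94.0, 170.1]
eef_rot: [0.002, 0.793, 0.609, 0.001]
wrist_force: [-0.0, -1.0, 5.2]
width: 0.344
```

```bash
python3 - <<'E'
from h import *
d=get_image('wrist'); p=tool(); R=p[1]; P=np.array([515.24,94.86,178.66]); pp=(P,R,0)
def tl(u,v,z): return np.round(R.T@(pix2w(u,v,z,d,'wrist',pp)-P),2)
print('slot edge',tl(248,110+485/5,107), tl(248,110+490/5,107))
print('collar bottom',tl(248,110+496/5,P[2]-24.4),tl(248,110+501/5,P[2]-24.4),'top line',tl(248,110+512/5,P[2]-16.4))
im=cv2.imread('pics/w9.png')[:,:,::-1]
for v in range(455,545,5): print(v,im[v,350],im[v,430])
E
```

```text
slot edge [ 0.34  2.13 71.67] [ 0.34  2.97 71.67]
collar bottom [  0.51 -12.63  24.34] [  0.51 -11.97  24.35] top line [  0.54 -13.43  16.34]
455 [160 136  79] [215 184 108]
460 [155 130  72] [211 183 104]
465 [154 128  73] [211 182 102]
470 [157 130  76] [205 176  95]
475 [162 135  75] [181 152  83]
480 [152 127  73] [151 123  73]
485 [93 84 70] [90 81 71]
490 [71 73 77] [74 76 81]
495 [96 92 81] [98 91 80]
500 [113  94  64] [110  94  61]
505 [131 107  62] [128 107  58]
510 [167 141  82] [163 137  76]
515 [194 165  95] [193 164  94]
520 [203 172  98] [204 173 100]
525 [208 178 102] [211 181 101]
530 [202 173  95] [205 176  96]
535 [172 145  82] [170 143  80]
540 [153 128  70] [156 131  77]
```

carry_out:
  increments: "0 0 -0.04 0 0 0;0 0.02 -0.05 0 0 0;0 0.038 -0.05 0 0 0;0 0.038 -0.05 0 0 0;0 0.038 -0.02 0 0 0;0 0.038 0.01 0 0 0;0 0.038 0.02 0 0 0;0 0.038 0.02 0 0 0"

```text
time_s: 68.28
eef_pos: [516.8, 93.4, 166.1]
eef_rot: [0.0, 0.793, 0.609, -0.0]
wrist_force: [0.0, 0.6, -1.4]
width: 0.341
```

It's in the slot: no contact force at z=166. I'll lower to near the slot floor, then turn.

carry_out:
  increments: "0 0 0.01 0 0 0;0 0 0.02 0 0 0;0 0 0.03 0 0 0;0 0 0.03 0 0 0"

```text
time_s: 68.78
eef_pos: [516.8, 93.4, 163.3]
eef_rot: [0.0, 0.793, 0.609, 0.0]
wrist_force: [-0.4, -0.2, -1.8]
width: 0.344
```

carry_out:
  increments: "0.005 0 0 0 0 0.1;0.009 0 0 0 0 0.2;0.013 0.001 0 0 0 0.3;0.017 0.002 0 0 0 0.4;0.021 0.004 0 0 0 0.5;0.025 0.007 0 0 0 0.6;0.028 0.01 0 0 0 0.7;0.03 0.014 0 0 0 0.8;0.032 0.017 0 0 0 0.88;0.032 0.017 0 0 0 0.88"

```text
time_s: 70.03
eef_pos: [519.4, 94.5, 163.3]
eef_rot: [0.002, 1.0, -0.005, 0.0]
wrist_force: [1.3, -5.1, -1.6]
width: 0.343
```

```bash
python3 - <<'E'
from h import *
p=tool(); print(p[0],yaw(),p[2]['wrist_force'],p[2]['moment'],p[2]['qpos'])
E
```

```text
[519.39895335  94.50344092 163.33208286] -0.5905321402788608 [ 1.30810861 -5.05588347 -1.59203663] [-1.23570106 -0.14921333  0.06855177] [ 0.0551162   0.05107603 -0.0325393   1.48726234 -0.00365643  1.63621969]
```

carry_out:
  increments: "0.002 0.01 0 0 0 0.04;0.004 0.02 0 0 0 0.08;0.006 0.02 0 0 0 0.12;0.006 0.02 0 0 0 0.12;0.006 0.02 0 0 0 0.12"

```text
time_s: 70.65
eef_pos: [519.7, 94.0, 163.3]
eef_rot: [0.0, 0.996, -0.094, -0.0]
wrist_force: [-0.3, -1.9, -0.6]
width: 0.346
```

```bash
python3 - <<'E'
from h import *
p=tool(); print(p[0],yaw(),p[2]['wrist_force'],p[2]['moment'],p[2]['width'])
E
```

```text
[519.68942173  93.99080587 163.29260227] -10.826362087375573 [-0.26676499 -1.88476995 -0.6170142 ] [-0.60822657  0.0383505   0.33923945] 0.3460700250096841
```

carry_out:
  increments: "0.002 0.003 0 0 0 0.03;0.002 0.003 0 0 0 0.03;0.002 0.003 0 0 0 0.03"

```text
time_s: 71.03
eef_pos: [519.8, 93.9, 163.3]
eef_rot: [-0.0, 0.993, -0.117, -0.0]
wrist_force: [-1.1, -1.8, -0.3]
width: 0.346
```

```bash
python3 - <<'E'
from h import *
p=tool(); print(p[0],yaw(),p[2]['wrist_force'],p[2]['moment'],p[2]['width'])
E
```

```text
[519.798084    93.90275015 163.31200117] -13.411918395158349 [-1.10071031 -1.79734224 -0.30510753] [-0.39468785  0.18881616  0.67520384] 0.3455162684178734
```

carry_out:
  increments: "-0.002 0 0 0 0 -0.04;-0.004 0 0 0 0 -0.07;-0.004 0 0 0 0 -0.07;-0.004 0 -0.04 0 0 -0.07;-0.004 0 -0.1 0 0 -0.07;-0.004 0 -0.3 0 0 -0.07;-0.004 0 -0.5 0 0 -0.07;-0.004 0 -0.5 0 0 -0.07"

```text
time_s: 72.03
eef_pos: [521.1, 94.2, 215.9]
eef_rot: [-0.001, 0.998, -0.066, 0.002]
wrist_force: [0.2, 0.1, -0.9]
width: 0.346
```

carry_out:
  increments: "-0.3 0.3 0 0 0 0;-0.6 0.6 0 0 0 0;-0.6 0.6 0 0 0 0;-0.6 0.6 0 0 0 0;-0.6 0.6 0 0 0 0"

```text
time_s: 72.65
eef_pos: [453.0, 42.7, 213.2]
eef_rot: [-0.0, 0.998, -0.065, 0.0]
wrist_force: [0.0, 0.4, -1.2]
width: 0.349
```

```bash
python3 - <<'E'
from h import *
p=tool(); print(p[0],yaw(),p[2]['wrist_force'],p[2]['width'])
d=get_image('wrist'); 
for c,dd in (('wrist',d),('scene',get_image('scene'))):
  for n in ('key_tip','cam_slot'):
    for r in place_of(n,c)[:1]: print(c,n,round(r['confidence'],2),np.round(cam2w(r['at'],c,dd,p),1))
slot(); save(d,'w10.png',s=1.5)
E
```

```text
[452.96027609  42.66123234 213.16825349] -7.470422276178509 [ 0.04777919  0.41520548 -1.24681192] 0.348647884107956
wrist key_tip 0.58 [457.6  41.4 150.5]
wrist cam_slot 0.65 [522.3  90.3 106.3]
scene key_tip 0.65 [449.7  41.1 145.4]
scene cam_slot 0.42 [520.2  90.9 107.4]
slot [303 122  34  10 238] [520.1  93.7] [ 5.8 28.2] dir 178.4
disc [519.9  94.1 107. ] 23.978473663330078
```

View pics/w10.png

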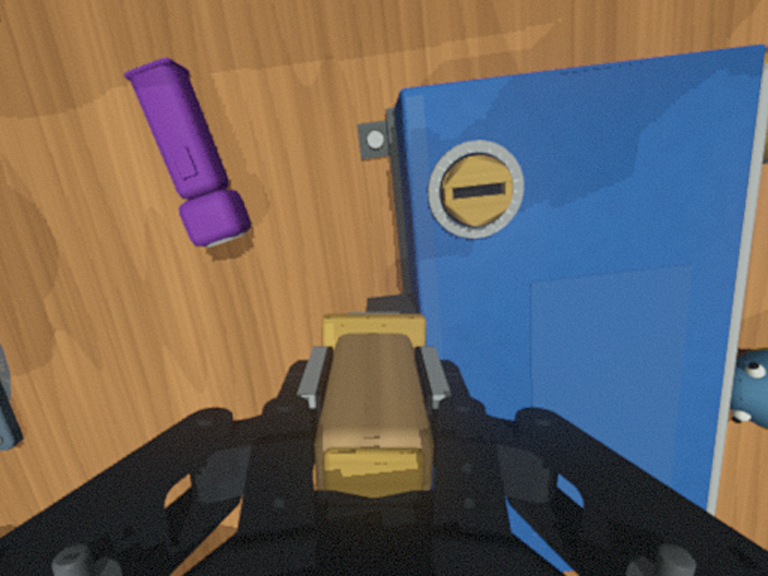

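The slot now runs at 178.4° (the box's x is about 179.1°), so the cam is at its stop. The key sits square in the jaws. I'll take it back to its stand.

carry_out:
  increments: "0.1 0.3 0 0 0 -0.1;0.2 0.6 0 0 0 -0.2;0.2 1 0 0 0 -0.3;0.2 1 0 0 0 -0.42;0.2 1 0 0 0 -0.53;0.2 1 0 0 0 -0.63;0.2 1 0 0 0 -0.63;0.2 1 0 0 0 -0.63"

```text
time_s: 74.0
eef_pos: [459.1, -59.5, 213.3]
eef_rot: [0.0, 0.919, 0.395, 0.0]
wrist_force: [-0.9, -0.2, -1.4]
width: 0.348
```

carry_out:
  increments: "-0.15 0.3 0 0 0 -0.1;-0.3 0.6 0 0 0 -0.2;-0.45 0.98 0 0 0 -0.3;-0.45 0.98 0 0 0 -0.42;-0.45 0.98 0 0 0 -0.53;-0.45 0.98 0 0 0 -0.63;-0.45 0.98 0 0 0 -0.63;-0.45 0.98 0 0 0 -0.63"

```text
time_s: 75.0
eef_pos: [499.4, -159.5, 213.3]
eef_rot: [-0.0, 0.639, 0.77, -0.0]
wrist_force: [-0.1, -0.2, -0.4]
width: 0.344
```

carry_out:
  increments: "-0.45 -0.05 0 0 0 0;-0.92 -0.1 0 0 0 0;-0.92 -0.1 0 0 0 0"

```text
time_s: 75.38
eef_pos: [506.6, -254.6, 212.6]
eef_rot: [0.0, 0.64, 0.769, -0.0]
wrist_force: [-0.1, 0.8, -1.8]
width: 0.343
```

carry_out:
  increments: "-0.4 -0.05 0 0 0 0;-0.8 -0.1 0 0 0 0;-0.8 -0.1 0 0 0 0;-0.8 -0.1 0 0 0 0;-0.8 -0.1 0 0 0 0;-0.8 -0.1 0 0 0 0"

```text
time_s: 76.12
eef_pos: [512.2, -331.2, 213.7]
eef_rot: [0.0, 0.637, 0.771, 0.0]
wrist_force: [0.5, -0.7, -0.7]
width: 0.345
```

```bash
python3 - <<'E'
from h import *
p=tool(); P,R,_=p; print(P,yaw(),p[2]['wrist_force'],p[2]['width'])
d=get_image('wrist')
for c,dd in (('wrist',d),('scene',get_image('scene'))):
  for n in ('key_tip','stand_slot'):
    for r in place_of(n,c)[:1]: print(c,n,round(r['confidence'],2),np.round(cam2w(r['at'],c,dd,p),1))
print('to go, tool axes',R.T@(np.array([514.9,-343.5,72.4])-P))
E
```

```text
[ 512.15130908 -331.18374289  213.70097954] 100.84909881687298 [ 0.51855134 -0.68156004 -0.74325814] 0.34493792227821707
wrist key_tip 0.64 [ 516.6 -329.6  151.4]
wrist stand_slot 0.91 [ 513.6 -345.6   49.1]
scene key_tip 0.87 [ 511.9 -330.5  145.2]
scene stand_slot 0.91 [ 516.9 -340.9   47. ]
to go, tool axes [-12.60212216   0.33571796 141.3021094 ]
```

carry_out:
  increments: "-0.126 0.003 0 0 0 0;-0.126 0.003 0.3 0 0 0;-0.126 0.003 0.6 0 0 0;-0.126 0.003 0.8 0 0 0;-0.126 0.003 0.8 0 0 0;-0.126 0.003 0.8 0 0 0"

```text
time_s: 77.18
eef_pos: [515.0, -345.4, 134.3]
eef_rot: [0.001, 0.638, 0.77, -0.0]
wrist_force: [0.3, 0.4, -1.1]
width: 0.343
```

carry_out:
  increments: "0 0 0.08 0 0 0;0 0 0.16 0 0 0;0 0 0.24 0 0 0;0 0 0.27 0 0 0;0 0 0.27 0 0 0"

```text
time_s: 77.8
eef_pos: [514.3, -344.3, 105.7]
eef_rot: [-0.001, 0.638, 0.77, -0.0]
wrist_force: [-0.0, -0.2, -1.3]
width: 0.341
```

```bash
python3 - <<'E'
from h import *
p=tool(); P,R,_=p; print(P,yaw(),p[2]['wrist_force'],p[2]['width'])
print('to go, tool axes',R.T@(np.array([514.9,-343.5,72.4])-P))
E
```

```text
[ 514.30248089 -344.31971329  105.72516985] 100.78635848667511 [-0.0395971  -0.24441868 -1.26554226] 0.3410129681061493
to go, tool axes [ 0.6666508   0.76252909 33.32521614]
```

carry_out:
  increments: "0.005 0.005 0.08 0 0 0;0.005 0.005 0.16 0 0 0;0.005 0.005 0.24 0 0 0;0.005 0.005 0.3 0 0 0;0.005 0.005 0.32 0 0 0;0.005 0.005 0.32 0 0 0"

```text
time_s: 78.55
eef_pos: [514.9, -344.0, 74.2]
eef_rot: [-0.0, 0.638, 0.77, 0.0]
wrist_force: [0.0, -0.2, -1.0]
width: 0.344
```

carry_out:
  increments: "0 0 0 0 0 0;0 0 0 0 0 0;0 0 0 0 0 0;0 0 0 0 0 0;0 0 0 0 0 0;0 0 0 0 0 0;0 0 0 0 0 0"
  grip: 0

```text
time_s: 79.42
eef_pos: [515.0, -344.0, 74.3]
eef_rot: [-0.0, 0.638, 0.77, -0.0]
wrist_force: [0.6, 1.0, -0.4]
width: 1.002
```

carry_out:
  increments: "0 0 -0.2 0 0 0;0 0 -0.5 0 0 0;0 0 -1 0 0 0;0 0 -1 0 0 0"

```text
time_s: 79.92
eef_pos: [517.4, -346.0, 180.5]
eef_rot: [0.005, 0.637, 0.77, -0.0]
wrist_force: [-0.3, 0.3, -0.3]
width: 1.001
```

carry_out:
  increments: "0.1 -0.5 -0.3 0 0 0;0.1 -1 -0.3 0 0 0;0.1 -1 -0.3 0 0 0;0.1 -1 -0.3 0 0 0;0.1 -1 -0.3 0 0 0"

```text
time_s: 80.55
eef_pos: [415.7, -352.7, 203.8]
eef_rot: [-0.0, 0.637, 0.771, 0.0]
wrist_force: [-0.5, -0.2, -0.5]
width: 0.996
```

```bash
python3 - <<'E'
from h import *
p=tool(); P,R,_=p; print(P,yaw(),p[2]['wrist_force'],p[2]['width'])
s=get_image('scene'); t=get_image('top'); p=tool(); d=get_image('wrist')
for c,dd in (('wrist',d),('scene',s),('top',t)):
  for n in ('key_tip','key','stand_slot','lid_edge','cam_slot'):
    for r in place_of(n,c)[:1]: print(c,n,round(r['confidence'],2),np.round(cam2w(r['at'],c,dd,p),1))
a=cv2.resize(s['img'][100:300,60:340,::-1],None,fx=2.8,fy=2.8,interpolation=cv2.INTER_CUBIC); cv2.imwrite('pics/s4.png',a)
for n in ['pump_bottle','fish','desk_bell','succulent','mug','rooster']:
    for r in place_of(n,'scene')[:1]: print(n,round(r['confidence'],2),np.round(cam2w(r['at'],'scene',s)))
E
```

```text
[ 415.72228783 -352.66461436  203.79814771] 100.83845832758648 [-0.4980639  -0.23522644 -0.53708302] 0.9962026688781945
wrist key 0.65 [ 518.8 -338.8    6.8]
wrist stand_slot 0.68 [ 511.3 -340.7   52.9]
scene key_tip 0.79 [ 5.137e+02 -3.441e+02  4.000e-01]
scene key 0.73 [ 518.5 -346.9    7. ]
scene stand_slot 0.68 [ 523.1 -342.7   47.2]
scene lid_edge 0.61 [477.8 -28.6  96.9]
scene cam_slot 0.64 [521.4  93.4 105.8]
top key 0.64 [ 516.  -347.8   11.6]
top stand_slot 0.77 [ 509.8 -340.8   44.6]
top lid_edge 0.74 [475.7 -29.6  97.7]
top cam_slot 0.58 [520.8  90.8 112.1]
pump_bottle 0.59 [ 769. -101.    2.]
fish 0.73 [ 769. -100.    4.]
desk_bell 0.76 [762. 119.  -1.]
succulent 0.63 [ 498. -524.    5.]
mug 0.62 [ 265. -289.   -1.]
rooster 0.56 [238. 338.  -3.]
```

View pics/s4.png

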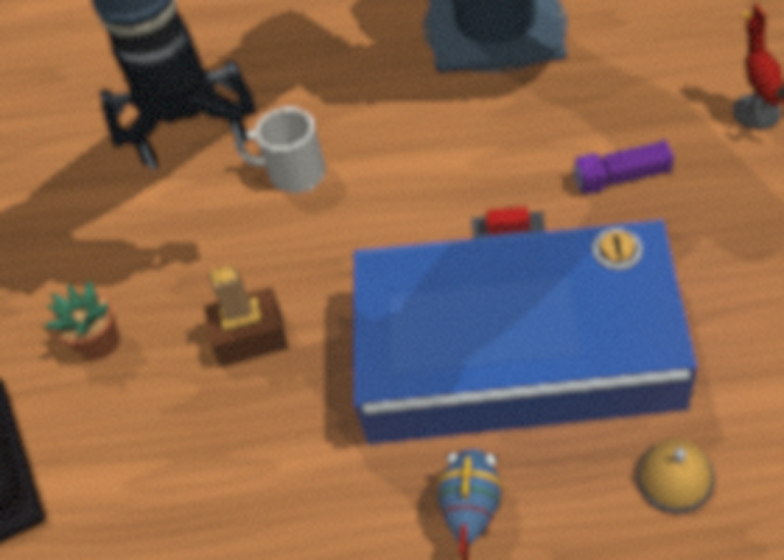

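The key stands upright in its stand at (235,305), the lid is shut, and the lock slot is turned to the box's x at (618,247). The bystanders are in place and the hand is clear, so I'll hand in.

```bash
python3 -c "
from bench import robot
print(robot.sign_off())"
```

```text
the job is handed in; nothing more can be done
None
```

The job is handed in at about 81 s of the 210 s allowed; the hand-in gives no verdict.

**What I did:** I pressed the button and held the lid with a finger as it rose to its stop. The fob, case, power bank and orange torch went into the box; there was no radio. I shut the lid slowly until it caught and turned the lock clockwise against its stop with the key. The key then went back in its stand.

**Last checks:**
- **Lid:** its edge reads about 97 mm in the last pictures, which is shut.
- **Lock:** the slot reads 178.4°, against about 179.1° for the box's x axis. The turning moment had risen to 0.68 N m, so it was hard against the stop.
- **Key:** it looks upright in its stand. The blade end reads within about 10 mm of the slot centre, which is no finer than the spread of the camera readings. I released it about 2 mm higher than I had picked it up.
- **Bystanders:** the fish, bell, succulent, mug and rooster are where they started. The last soap bottle reading was a false match on the fish, so its position was not rechecked; the arm did not work close to it.

**What did not go smoothly:**
- **Fob:** it was shifted about 4 cm inside the box between checks, probably the announced knock. It stayed inside and low.
- **Box contact:** the hand pressed lightly on the box or lid (up to about 8 N) while laying things in.
- **Key in lock:** it missed the slot on the first try and went in after a shift of about 4 mm.

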